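# Set the sill for candle lighting

## Robot

A 6-joint arm with a two-finger parallel gripper is mounted at the origin on the work surface. World frame = base frame: x ahead of the robot, y to its left, z up, the work surface at z = 0. Lengths are in m, angles in rad, forces in N, time in s.
With the tool pointing down it reaches from about 0.325 to 0.9 m from the base axis. Payload 6.1 kg.
Tool frame: the origin (TCP) lies at the very end of the fingers, on their centre line; the grasp point (between the pads) lies 19 mm behind it; z points along the fingers, y is the line along which they close (so a half turn about z gives the same grasp; the last joint's range is limited). The gripper opens to 87 mm and grips with 3 to 60 N. Pads are 19 mm wide; open, the fingers measure 117 mm over their backs; the gripper's body (75 mm by 190 mm) begins 51 mm behind the grasp point.
Start: joints at [-1.401, 0.22, 1.526, -0, 1.395, -0.126], TCP at [0.182, -0.598, 0.184] pointing down, gripper open.
Joint ranges: [-2.98, 2.98], [-0.91, 2.08], [0.09, 2.57], [-1.24, 4.39], [0.2, 2.65], [-2.68, 2.68]. Speed limits (rad/s): [2.57, 2.57, 3.01, 3.14, 3.14, 3.14].

## Interface

Orientations are given as a rotation vector (axis times angle).
In Python, from rig import bot gives the robot as it stands.
- The arm moves only by the shell command python3 -m crank 'ROWS' [FORCE]. ROWS is JSON, a list that holds one entry, the list of rows, each a list of 7 numbers: the shift along the tool's x, y, z scaled (see below), then the turn, a rotation vector about the tool's x, y, z scaled (see below), then the opening, from -1 (shut) to 1 (fully open). A call has 1 to 20 rows; each row is the pose to reach, as a shift and turn from the pose commanded when the call began, along the tool's axes at that moment, turning the shorter way round; what a row does not reach only later rows make up. The controller multiplies each number of a shift by 0.3 m and each number of a turn by 360 degrees. A row lasts 1/10 s, in which the tool goes at most 50 mm and 8.59 degrees, less where a joint would pass 70% of its speed; a pose out of reach is approached as far as the arm can. A call with a number of a shift or a turn outside -1 to 1 is refused whole. A call with a gripper value outside its range is refused whole. The fingers move at their own pace and stop on an object; FORCE is the grip in N (left out, the last holds). Time passes only in rows, so rows that repeat a pose let the fingers close. It gives the time, the measured TCP pose, the force, the opening and the grip force at its end, in the units of the state.
- bot.get_state(): the state, without advancing time (a new reading comes with each control period).
- bot.grab_frame(name): name is "scene" or "top" or "wrist"; returns the picture (400x640x3 uint8, red, green, blue); there is no depth.
- bot.camera_model(name): a dict with "intrinsics" (3x3 intrinsics, pixels), "R" (3x3) and "t" (3): a world point X has camera coordinates R X + t; the wrist camera has in their place "T_tool_cam" (4x4, takes a point from camera to tool coordinates, whose origin is the TCP and whose axes are the flange's). Camera axes: x right, y down, z forward; pixel columns grow to the right and rows downward; lengths in m; the calibration is good to about 2 mm. A picture is of the moment at which its call begins: read the wrist's pose just before it. camera_model takes no time and is no camera call.
- bot.close_job(): hands the job in; it is judged then, once.
The state is a dict: "time_s": time; "qpos": joint angles; "joint_velocities": joint speeds; "effort": joint torques, N m; "tcp_pos": TCP position; "tcp_rot": TCP orientation; "wrist_force": force on the tool from outside, world axes, zero at the start; "ft_torque": the same for the moment, N m; "grip_width": finger opening in m; "gripper_force": force on a finger pad.
Only numpy, scipy, OpenCV 4.12 (cv2) and the standard library are available. Lean on these libraries where they do the work, as an engineer would, in place of code of your own. Each camera call takes 0.05 s, during which the arm holds its last target. There are 200 camera calls.

## Task

Get the sill ready for candle lighting: stand the glass jar upright in the middle of the coaster, and draw the lighter up out of the caddy's slot and stand it upright on its foot in line with the menorah's row of cups, 9 cm to the right of the rightmost cup (seen from the robot). Lay the three dreidels on the sill in a row 9 cm in front of the row of cups (on the robot's side, to the middle of each dreidel's body), the largest in the middle opposite the centre cup, the middle-sized one opposite the leftmost cup and the smallest opposite the rightmost cup, each with its handle pointing straight towards or away from the menorah. Leave the menorah, the potted plant and the candle box where they stand.

Things in the scene. Friction and masses are not known exactly. Their poses are not given: they have to be found in the camera images.
- menorah: cast aluminium menorah, loose, 0.7 kg, 166 mm high on a round foot 88 mm across. Nine cups in a straight row along its y axis, 22 mm apart: the outermost are 88 mm from the centre cup, which is the tallest. 195 mm wide over all, arms and cups at most 20 mm thick. Origin: middle of the foot's underside, below the centre cup; +y to the left as the robot sees it, -x its front (robot's side), z up.
- coaster: a round glazed ceramic coaster, 96 mm across and 9 mm thick, lying flat and not movable. Origin: centre of its underside, on the sill.
- caddy: bamboo caddy, fixed, 90 mm (x) by 140 (y) by 92 high; tray with a knob faces the robot below, two open bins above (contents below the rim). Between them a narrow slot, 18 mm wide (y), 35 mm long (x), centred 21.5 mm from the middle towards the front (-x); slot floor 44 mm above the sill; an empty slot lies behind it. Origin: middle of the underside; x to its rear, y to its left.
- lighter_center (a point): red plastic pocket lighter with a metal top, 26 mm (x) by 14 mm (y) by 80 mm (z), 25 g. Starts upright in the caddy's slot, its upper 32 mm above the rim, its 14 mm thickness across the slot. Point: its middle, 40 mm above its flat foot; x along its 26 mm width, z towards its metal top.
- jar_center (a point): a small closed glass jar of matches with a steel lid, 54 mm across and 72 mm high, the lid 51 mm across and 14 mm high, 150 g, standing on the sill. Point: its middle, 36 mm above its foot; z up.
- large_dreidel (a point): the largest of three plain wooden dreidels (spinning tops), lying on one flat face: a cubic body 40 mm on a side, a blunt cone 18 mm long at one end and a thin handle 26 mm long at the other. Point: the middle of the cubic body, 20 mm above the sill. Its x axis runs along the top from the cone to the handle, level.
- middle_dreidel (a point): the middle-sized of three plain wooden dreidels (spinning tops), lying on one flat face: a cubic body 30 mm on a side, a blunt cone 14 mm long at one end and a thin handle 20 mm long at the other. Point: the middle of the cubic body, 15 mm above the sill. Its x axis runs along the top from the cone to the handle, level.
- small_dreidel (a point): the smallest of three plain wooden dreidels (spinning tops), lying on one flat face: a cubic body 22 mm on a side, a blunt cone 11 mm long at one end and a thin handle 16 mm long at the other. Point: the middle of the cubic body, 11 mm above the sill. Its x axis runs along the top from the cone to the handle, level.
- plant: a bystander: a succulent in a terracotta pot, 76 mm across and about 90 mm high, loose. Origin: middle of the pot's underside.
- candle_box: a bystander: a flat cardboard box of candles, 110 mm (x) by 62 mm (y) by 24 mm high, loose. Origin: middle of its underside.

How it is judged:
By the outcome, as a careful person would: the job done as asked, in the order asked, and still so for the second after the job is handed in, with the robot touching nothing.
It also fails if it takes over 141 s, if anything falls off the work surface, if the arm or the gripper's body presses on something with over 40 N, if the wrist force passes 120 N, or if a joint passes its speed limit or range.

## Working session

There is one attempt and no reset: what is moved stays moved. The work goes in short steps, Python scripts to look and compute and a shell command to move; the robot and the scene stay as the last step left them, time stands still between calls to the robot, and variables do not carry over. Pictures are saved under pics/ and viewed, at most 14 in all, crops included, and the job is handed in when it is done.

```bash
mkdir -p pics; ls
python3 - <<'E'
from rig import bot
import cv2
for n in ("scene","top"):
    f=bot.grab_frame(n); cv2.imwrite(f"pics/{n}0.png",f[:,:,::-1])
    m=bot.camera_model(n); print(n,m)
print(bot.camera_model("wrist")); print(bot.get_state())
E
```

```text
pics
scene {'intrinsics': array([[404.94499821,   0.        , 319.34625189],
       [  0.        , 404.94499821, 202.25288583],
       [  0.        ,   0.        ,   1.        ]]), 'R': array([[-0.22353258,  0.97457777,  0.01521033],
       [ 0.74191401,  0.18024727, -0.64581307],
       [-0.63213668, -0.1330755 , -0.76334404]]), 't': array([ 0.14018568, -0.33579963,  1.27431541])}
top {'intrinsics': array([[371.71092202,   0.        , 319.85239638],
       [  0.        , 371.71092202, 191.92840143],
       [  0.        ,   0.        ,   1.        ]]), 'R': array([[-0.00430915, -0.99995467,  0.00849062],
       [-0.99696385,  0.00363583, -0.07778088],
       [ 0.07774649, -0.00880001, -0.99693432]]), 't': array([-0.02679739,  0.49484158,  0.89207846])}
{'intrinsics': array([[290.08460843,   0.        , 318.97407479],
       [  0.        , 290.08460843, 200.079169  ],
       [  0.        ,   0.        ,   1.        ]]), 'T_tool_cam': array([[-1.21102275e-03, -9.69265192e-01, -2.46015287e-01,
         6.71369169e-02],
       [ 9.99998916e-01, -1.37993383e-03,  5.14197267e-04,
        -
[... 180 characters left out ...]
e+00]])}
{'time_s': 0.1, 'qpos': array([-1.40109616e+00,  2.21140464e-01,  1.52747779e+00,  6.90972072e-06,
        1.39469212e+00, -1.26127654e-01]), 'joint_velocities': array([-0.00053997, -0.00249258, -0.00237264, -0.00085368,  0.00082481,
       -0.00130373]), 'effort': array([ 1.87299520e-03, -4.95942128e+01, -3.88522267e+01,  7.01153744e-02,
        5.14938310e-02, -6.36354730e-05]), 'tcp_pos': array([ 0.18208554, -0.59724828,  0.18286093]), 'tcp_rot': array([-3.10559014e+00, -4.62737674e-01,  4.80704571e-05]), 'wrist_force': array([0.142855  , 0.06054625, 0.53074614]), 'ft_torque': array([-0.00926749, -0.0311085 ,  0.05070347]), 'gripper_force': 0.0, 'grip_width': 0.08706513614339277}
```

View pics/scene0.png

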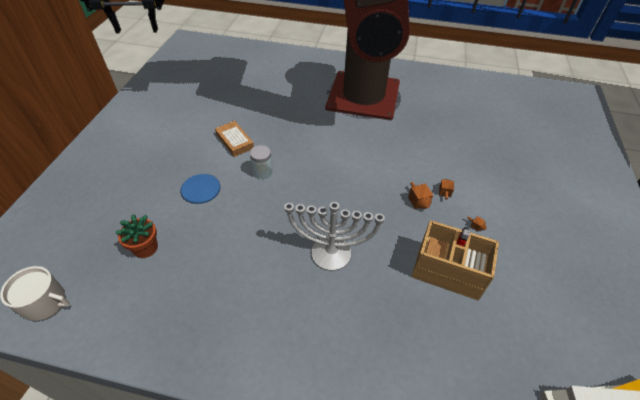

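View pics/top0.png

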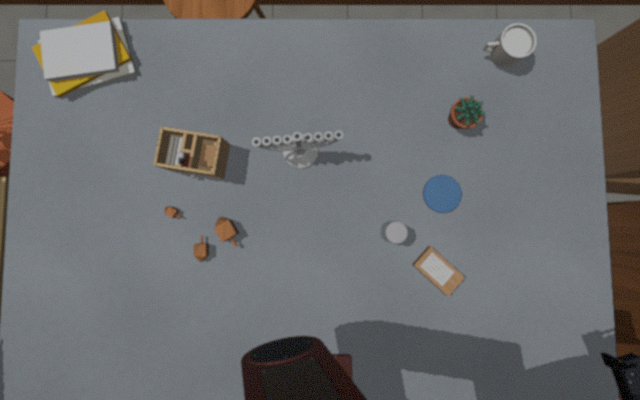

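```bash
cat > h.py <<'E'
import numpy as np, cv2
from rig import bot
from scipy.spatial.transform import Rotation as Rn
def cam(n,st=None):
    m=bot.camera_model(n); K=m["intrinsics"]
    if n!="wrist": return K,np.array(m["R"]),np.array(m["t"])
    T=np.eye(4); T[:3,:3]=Rn.from_rotvec(st["tcp_rot"]).as_matrix(); T[:3,3]=st["tcp_pos"]
    C=np.linalg.inv(T@m["T_tool_cam"]); return K,C[:3,:3],C[:3,3]
def ray(c,p):
    K,R,t=c; d=R.T@np.linalg.solve(K,[p[0],p[1],1.]); return -R.T@t,d/np.linalg.norm(d)
def plane(c,p,z):
    o,d=ray(c,p); return o+d*(z-o[2])/d[2]
def tri(c1,p1,c2,p2):
    A=np.zeros((3,3));b=np.zeros(3);
    rs=[ray(c1,p1),ray(c2,p2)]
    for o,d in rs: M=np.eye(3)-np.outer(d,d); A+=M;b+=M@o
    X=np.linalg.solve(A,b); return X,[np.linalg.norm(np.cross(X-o,d)) for o,d in rs]
def proj(c,X):
    K,R,t=c; q=K@(R@np.asarray(X,float)+t); return q[:2]/q[2]
def move(dst,yaw=None):
    """row numbers (shift, turn) from current pose to dst TCP, tool down, closing line at yaw (world)"""
    s=bot.get_state(); R=Rn.from_rotvec(s["tcp_rot"])
    sh=R.inv().apply(np.array(dst)-s["tcp_pos"])/0.3
    out=[np.round(sh,4)]
    if yaw is not None:
        best=None
        for k in (0,np.pi):
            a=yaw+k; y=np.array([np.cos(a),np.sin(a),0]); z=np.array([0,0,-1.]); x=np.cross(y,z)
            T=Rn.from_matrix(np.c_[x,y,z]); r=(R.inv()*T).as_rotvec()
            q6=s["qpos"][5]
            if best is None or np.linalg.norm(r)<np.linalg.norm(best): best=r
            print("opt turn",np.round(r/(2*np.pi),4))
        out.append(np.round(best/(2*np.pi),4))
    print("t",s["time_s"],"q",np.round(s["qpos"],2),"tcp",np.round(s["tcp_pos"],4),"row",out)
E
python3 - <<'E'
import cv2
a=cv2.imread("pics/top0.png")
cv2.imwrite("pics/topc.png",cv2.resize(a[115:265,145:345],None,fx=4,fy=4,interpolation=cv2.INTER_CUBIC))
b=cv2.imread("pics/scene0.png")
cv2.imwrite("pics/scenec.png",cv2.resize(b[170:300,270:510],None,fx=3.3333,fy=3.3333,interpolation=cv2.INTER_CUBIC))
E
```

```text
(no output)
```

View pics/topc.png

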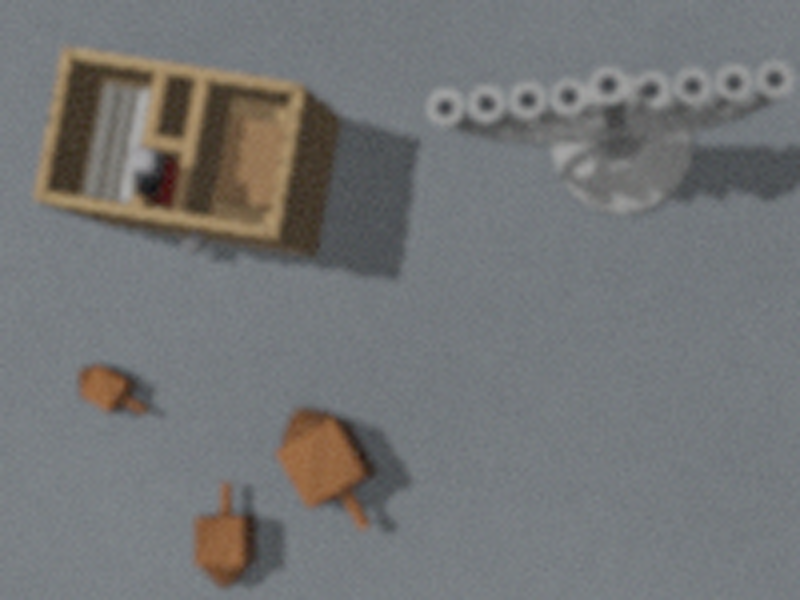

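View pics/scenec.png

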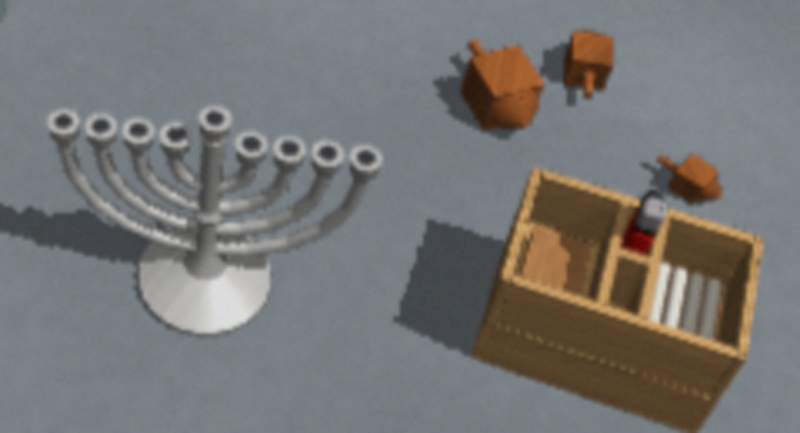

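Run:
```python
from h import *
t=cam("top"); s=cam("scene")
T=lambda u,v:(145+(u+.5)/4-.5,115+(v+.5)/4-.5)
S=lambda u,v:(270+(u+.5)/3.3333-.5,170+(v+.5)/3.3333-.5)
np.set_printoptions(precision=4,suppress=True)
for n,a,b in (("L",(445,106),(366,158)),("C",(609,87),(214,118)),("R",(774,79),(64,122)),("lighter top",(150,163),(653,210))):
    print(n,*tri(t,T(*a),s,S(*b)))
for i in range(2,3): pass
print("cups2..8 z?",tri(t,T(693,86),s,S(138,130)))
cor=[plane(t,T(*p),.092) for p in ((65,50),(305,83),(283,238),(40,200))]
c=np.mean(cor,0); print("caddy",c,[np.degrees(np.arctan2(*(cor[i]-cor[j])[1::-1])) for i,j in((0,1),(3,2),(1,2),(0,3))],[np.linalg.norm(cor[i]-cor[j]) for i,j in((0,1),(3,2),(1,2),(0,3))])
for n,p,h,z in (("large",(322,460),(364,522),.04),("mid",(221,541),(225,485),.03),("small",(104,389),(147,408),.022)):
    a=plane(t,T(*p),z);b=plane(t,T(*h),z/2);print(n,a,"dir",np.degrees(np.arctan2(*(b-a)[1::-1])))
im=cv2.imread("pics/top0.png"); hsv=cv2.cvtColor(im,cv2.COLOR_BGR2HSV)
m=cv2.inRange(hsv,(100,130,60),(125,255,255)); M=cv2.moments(m[160:230,400:480],True)
print("coaster",plane(t,(400+M['m10']/M['m00'],160+M['m01']/M['m00']),.009),M['m00'])
m=cv2.inRange(hsv,(0,0,150),(180,50,255)); M=cv2.moments(m[215:250,380:412],True)
print("jar",plane(t,(380+M['m10']/M['m00'],215+M['m01']/M['m00']),.072),M['m00'])
print("box",plane(t,(439,270),.024),"plant",plane(t,(466,113),.08))
move([.4,-.3,.2],0)
```

```text
L [0.5934 0.1077 0.1482] [np.float64(0.00015081747460698715), np.float64(0.00015081747460703046)]
C [0.5994 0.0195 0.1659] [np.float64(0.0003014606648304133), np.float64(0.00030146066483042474)]
R [ 0.6078 -0.0673  0.1474] [np.float64(0.00018412779001889093), np.float64(0.00018412779001892302)]
lighter top [0.5686 0.2753 0.1183] [np.float64(0.0011854738516401712), np.float64(0.0011854738516403076)]
cups2..8 z? (array([ 0.6039, -0.024 ,  0.148 ]), [np.float64(7.505902787688122e-05), np.float64(7.505902787693384e-05)])
caddy [0.5851 0.2708 0.092 ] [np.float64(81.92351229466091), np.float64(80.87521431953292), np.float64(-7.022879485403959), np.float64(-7.660663594353039)] [np.float64(0.13810372024418954), np.float64(0.13914186324846897), np.float64(0.08950992277127713), np.float64(0.08695144664183554)]
large [0.4042 0.1966 0.04  ] dir -150.958974809454
mid [0.3562 0.2584 0.03  ] dir 5.137650915397065
small [0.4473 0.3336 0.022 ] dir -117.21234954368217
coaster [ 0.4876 -0.325   0.009 ] 3.0
jar [ 0.3976 -0.2008  0.072 ] 214.0
box [ 0.3049 -0.3147  0.024 ] plant [ 0.6736 -0.3703  0.08  ]
opt turn [-0.0002 -0.0002 -0.2029]
opt turn [-0.0002  0.0002  0.2971]
t 0.1 q [-1.4   0.22  1.53  0.    1.39 -0.13] tcp [ 0.1821 -0.5972  0.1829] row [array([ 0.9837, -0.7361, -0.0557]), array([-0.0002, -0.0002, -0.2029])]
```

Run:
```python
from h import *
t=cam("top")
im=cv2.imread("pics/top0.png"); hsv=cv2.cvtColor(im,cv2.COLOR_BGR2HSV)
print(hsv[194,442],hsv[233,397],hsv[150,440])
m=cv2.inRange(hsv,tuple(int(x) for x in np.clip(hsv[194,442].astype(int)-[8,60,60],0,255)),tuple(int(x) for x in np.clip(hsv[194,442].astype(int)+[8,60,60],0,255)))
c=max(cv2.findContours(m,cv2.RETR_EXTERNAL,cv2.CHAIN_APPROX_NONE)[0],key=cv2.contourArea); e=cv2.fitEllipse(c)
print(e,plane(t,e[0],.009))
move([.4,-.203,.2],0)
```

```text
[105 120 140] [120   3 153] [107  18 125]
((441.88970947265625, 193.36566162109375), (37.15317916870117, 38.20310592651367), 121.58574676513672) [ 0.49085027 -0.33227488  0.009     ]
opt turn [-2.000e-04 -2.000e-04 -2.029e-01]
opt turn [-2.000e-04  2.000e-04  2.971e-01]
t 0.1 q [-1.4   0.22  1.53  0.    1.39 -0.13] tcp [ 0.1821 -0.5972  0.1829] row [array([ 1.078 , -1.0454, -0.0551]), array([-2.000e-04, -2.000e-04, -2.029e-01])]
```

```bash
python3 -m crank '[[[0.9,-0.9,-0.05,0,0,-0.203,1],[0.9,-0.9,-0.05,0,0,-0.203,1],[0.9,-0.9,-0.05,0,0,-0.203,1],[0.9,-0.9,-0.05,0,0,-0.203,1],[0.9,-0.9,-0.05,0,0,-0.203,1],[0.9,-0.9,-0.05,0,0,-0.203,1],[0.9,-0.9,-0.05,0,0,-0.203,1],[0.9,-0.9,-0.05,0,0,-0.203,1],[0.9,-0.9,-0.05,0,0,-0.203,1],[0.9,-0.9,-0.05,0,0,-0.203,1],[0.9,-0.9,-0.05,0,0,-0.203,1],[0.9,-0.9,-0.05,0,0,-0.203,1]]]' 20
python3 - <<'E'
from h import *
s=bot.get_state(); f=bot.grab_frame("wrist")[:,:,::-1]; cv2.imwrite("pics/w1.png",f)
move([.4,-.203,.2],0); print(proj(cam("wrist",s),[.4,-.203,.072]))
E
```

```text
time_s: 1.3
tcp_pos: [0.3614, -0.2613, 0.1986]
tcp_rot: [-2.224, -2.219, 0.0]
wrist_force: [0.0, -0.1, -0.3]
grip_width: 0.087
gripper_force: 0.0
opt turn [-0.0001 -0.     -0.0003]
opt turn [-1.000e-04  1.000e-04  4.997e-01]
t 1.35 q [-0.8  -0.23  1.95 -0.    1.43 -0.8 ] tcp [ 0.3613 -0.2614  0.1986] row [array([ 0.195 ,  0.1285, -0.0046]), array([-0.0001, -0.    , -0.0003])]
[353.91944241 135.26199319]
```

View pics/w1.png

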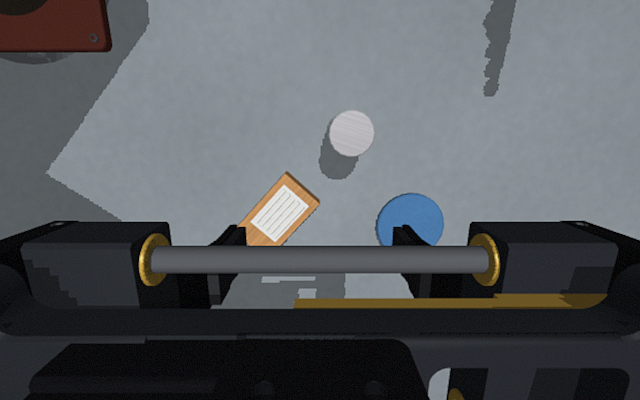

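```bash
python3 -m crank '[[[0.203,0.121,0,0,0,0,1],[0.203,0.121,0.1,0,0,0,1],[0.203,0.121,0.25,0,0,0,1],[0.203,0.121,0.4,0,0,0,1],[0.203,0.121,0.5,0,0,0,1],[0.203,0.121,0.562,0,0,0,1],[0.203,0.121,0.562,0,0,0,1],[0.203,0.121,0.562,0,0,0,-0.1],[0.203,0.121,0.562,0,0,0,-0.1],[0.203,0.121,0.562,0,0,0,-0.1],[0.203,0.121,0.562,0,0,0,-0.1],[0.203,0.121,0.562,0,0,0,-0.1],[0.203,0.121,0.562,0,0,0,-0.1],[0.203,0.121,0.562,0,0,0,-0.1],[0.203,0.121,0.45,0,0,0,-0.1],[0.203,0.121,0.4,0,0,0,-0.1],[0.203,0.121,0.4,0,0,0,-0.1]]]' 20
python3 - <<'E'
from h import *
s=bot.get_state(); c=cam("wrist",s); f=bot.grab_frame("wrist")
hsv=cv2.cvtColor(f,cv2.COLOR_RGB2HSV); m=cv2.inRange(hsv,(98,80,60),(112,255,255))
cs=[x for x in cv2.findContours(m,cv2.RETR_EXTERNAL,cv2.CHAIN_APPROX_NONE)[0] if cv2.contourArea(x)>500]
for x in cs: e=cv2.fitEllipse(x); print(e,plane(c,e[0],.009))
move([.491,-.332,.09])
E
```

```text
time_s: 3.05
tcp_pos: [0.3997, -0.2011, 0.081]
tcp_rot: [2.218, 2.219, 0.001]
wrist_force: [0.1, -0.4, -1.0]
grip_width: 0.049
gripper_force: 20.0
t 3.1 q [-0.64 -0.11  2.08  0.    1.17 -0.64] tcp [ 0.3987 -0.2004  0.0794] row [array([-0.4389,  0.3076, -0.0342])]
```

Run:
```python
from h import *
s=bot.get_state(); f=bot.grab_frame("wrist"); cv2.imwrite("pics/w2.png",f[:,:,::-1])
c=cam("wrist",s);print(plane(c,(320,230),.1),proj(c,s["tcp_pos"]+[0,0,.046]))
```

```text
[ 0.3992318  -0.19886539  0.1       ] [319.22704165 247.73800119]
```

View pics/w2.png

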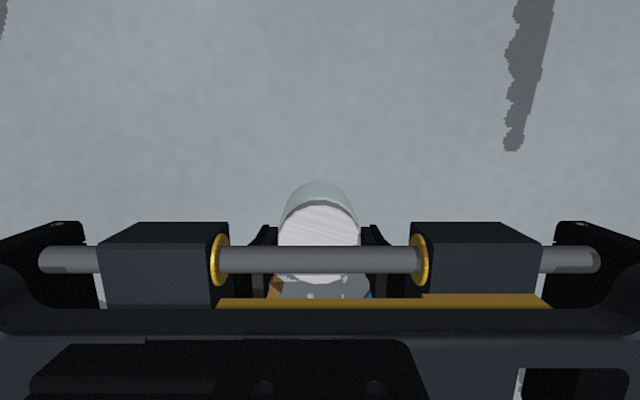

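```bash
python3 -m crank '[[[-0.1,0.07,0,0,0,0,-0.1],[-0.2,0.14,0,0,0,0,-0.1],[-0.3,0.21,0,0,0,0,-0.1],[-0.4,0.28,0,0,0,0,-0.1],[-0.444,0.311,0,0,0,0,-0.1],[-0.444,0.311,0,0,0,0,-0.1],[-0.444,0.311,0.05,0,0,0,-0.1],[-0.444,0.311,0.1,0,0,0,-0.1],[-0.444,0.311,0.12,0,0,0,-0.1],[-0.444,0.311,0.12,0,0,0,-0.1]]]'
python3 - <<'E'
from h import *
move([.491,-.3335,.039])
E
```

```text
time_s: 4.15
tcp_pos: [0.4899, -0.3315, 0.0409]
tcp_rot: [-2.218, -2.22, 0.0]
wrist_force: [0.8, 0.2, -1.9]
grip_width: 0.0485
gripper_force: 20.0
t 4.15 q [-0.73  0.29  1.73 -0.    1.13 -0.73] tcp [ 0.4899 -0.3315  0.0409] row [array([-0.0068,  0.0037,  0.0063])]
```

```bash
python3 -m crank '[[[-0.003,0,0.004,0,0,0,-0.1],[-0.003,0,0.005,0,0,0,-0.1],[-0.003,0,0.005,0,0,0,0.2],[-0.003,0,0.005,0,0,0,0.6],[-0.003,0,0.005,0,0,0,0.8],[-0.003,0,0.005,0,0,0,0.8],[-0.003,0,0.005,0,0,0,0.8],[0,0,-0.1,0,0,0,0.8],[0,0,-0.25,0,0,0,0.8],[0,0,-0.4,0,0,0,0.8],[0,0,-0.55,0,0,0,0.8],[0,0,-0.7,0,0,0,0.8],[0,0,-0.7,0,0,0,0.8]]]'
python3 - <<'E'
from h import *
s=bot.get_state(); c=cam("wrist",s); f=bot.grab_frame("wrist"); cv2.imwrite("pics/w3.png",f[:,:,::-1])
g=bot.grab_frame("top"); cv2.imwrite("pics/top1.png",cv2.resize(g[150:240,390:490,::-1],None,fx=5,fy=5))
print(proj(c,[.491,-.3325,.009]),proj(c,[.491,-.3325,.081]))
move([.52,.24,.24],np.radians(82)); move([.565,.274,.25],np.radians(82))
E
```

```text
time_s: 5.45
tcp_pos: [0.4945, -0.3358, 0.2619]
tcp_rot: [2.211, 2.212, 0.001]
wrist_force: [0.2, -0.5, -0.0]
grip_width: 0.0786
gripper_force: 0.0
[315.20204189 167.29333597] [315.06286977 175.1847416 ]
opt turn [ 1.000e-04  6.000e-04 -2.277e-01]
opt turn [ 7.000e-04 -1.000e-04  2.723e-01]
t 5.55 q [-0.73  0.11  1.52 -0.    1.51 -0.73] tcp [ 0.4921 -0.3337  0.2547] row [array([1.9126, 0.0938, 0.0445]), array([ 1.000e-04,  6.000e-04, -2.277e-01])]
opt turn [ 1.000e-04  6.000e-04 -2.277e-01]
opt turn [ 7.000e-04 -1.000e-04  2.723e-01]
t 5.55 q [-0.73  0.11  1.52 -0.    1.51 -0.73] tcp [ 0.4921 -0.3337  0.2547] row [array([2.0257, 0.2439, 0.0113]), array([ 1.000e-04,  6.000e-04, -2.277e-01])]
```

View pics/top1.png

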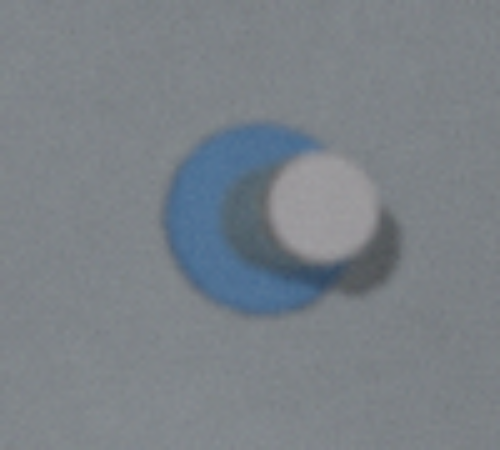

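Run:
```python
from h import *
t=cam("top")
print(plane(t,(390+325.5/5-.5,150+208.5/5-.5),.081),plane(t,(390+260.5/5-.5,150+218.5/5-.5),.009))
f=cv2.imread("pics/w3.png")
cv2.imwrite("pics/w3c.png",cv2.resize(f[100:240,230:400],None,fx=3,fy=3))
```

```text
[ 0.49047472 -0.33724884  0.081     ] [ 0.49126591 -0.33156487  0.009     ]
```

View pics/w3c.png

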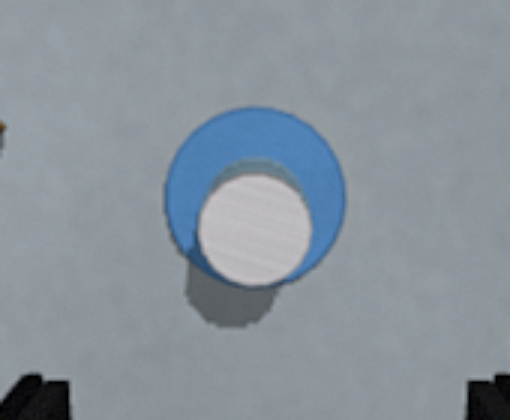

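Run:
```python
from h import *
for i in range(3): print(bot.get_state()["tcp_pos"]); bot.grab_frame("wrist")
move([.491,-.3355,.042],0)
```

```text
[ 0.4921099  -0.33374623  0.25467286]
[ 0.49125507 -0.33300405  0.25252585]
[ 0.49080063 -0.3325877   0.25128106]
opt turn [-0.0004 -0.0004  0.0001]
opt turn [ 0.0006 -0.0006 -0.4999]
t 5.7 q [-0.73  0.11  1.53 -0.    1.51 -0.73] tcp [ 0.4905 -0.3324  0.2507] row [array([-0.0118,  0.0033,  0.6956]), array([-0.0004, -0.0004,  0.0001])]
```

```bash
python3 -m crank '[[[-0.011,0,0.2,0,0,0,0.8],[-0.011,0,0.4,0,0,0,0.8],[-0.011,0,0.6,0,0,0,0.8],[-0.011,0,0.692,0,0,0,0.8],[-0.011,0,0.692,0,0,0,0.8],[-0.011,0,0.692,0,0,0,0.8],[-0.011,0,0.692,0,0,0,-0.1],[-0.011,0,0.692,0,0,0,-0.1],[-0.011,0,0.692,0,0,0,-0.1],[-0.011,0,0.692,0,0,0,-0.1],[-0.011,0,0.692,0,0,0,-0.1],[-0.011,0,0.692,0,0,0,-0.1],[-0.011,0,0.678,0,0,0,-0.1],[-0.011,0,0.678,0,0,0,-0.1],[0.004,0,0.678,0,0,0,-0.1],[0.004,0,0.678,0,0,0,-0.1],[0.004,0,0.678,0,0,0,-0.1],[0.004,0,0.69,0,0,0,-0.1],[0.004,0,0.692,0,0,0,-0.1],[0.004,0,0.692,0,0,0,-0.1]]]'; python3 -m crank '[[[0,0,0,0,0,0,0.3],[0,0,0,0,0,0,0.6],[0,0,0,0,0,0,0.8],[0,0,0,0,0,0,0.8],[0,0,0,0,0,0,0.8],[0,0,0,0,0,0,0.8],[0,0,-0.1,0,0,0,0.8],[0,0,-0.25,0,0,0,0.8],[0,0,-0.4,0,0,0,0.8],[0,0,-0.55,0,0,0,0.8],[0,0,-0.7,0,0,0,0.8],[0,0,-0.7,0,0,0,0.8],[0,0,-0.7,0,0,0,0.8],[0,0,-0.7,0,0,0,0.8]]]';  python3 - <<'E'
from h import *
bot.grab_frame("wrist")
s=bot.get_state(); c=cam("wrist",s); f=bot.grab_frame("wrist"); 
hsv=cv2.cvtColor(f,cv2.COLOR_RGB2HSV)
t=cam("top");g=bot.grab_frame("top")
for nm,cc,im,roi in (("w",c,f,(100,220,240,400)),("t",t,g,(160,230,415,480))):
    h=cv2.cvtColor(im,cv2.COLOR_RGB2HSV); y0,y1,x0,x1=roi
    m=cv2.inRange(h,(0,0,140),(180,14,255))[y0:y1,x0:x1]
    b=cv2.inRange(h,(98,80,50),(112,255,255))[y0:y1,x0:x1]
    for q,z in((m,.081),(b,.009)):
        k=max(cv2.findContours(q,0,1)[0],key=cv2.contourArea); 
        (u,v),r=cv2.minEnclosingCircle(k); print(nm,(u+x0,v+y0),r,plane(cc,(u+x0,v+y0),z))
move([.52,.24,.24],np.radians(82))
E
```

```text
time_s: 7.7
tcp_pos: [0.4911, -0.3317, 0.0448]
tcp_rot: [-2.22, -2.221, 0.0]
wrist_force: [0.0, -0.3, -0.1]
grip_width: 0.039
gripper_force: 0.0
time_s: 9.1
tcp_pos: [0.4908, -0.3314, 0.2537]
tcp_rot: [-2.219, -2.22, 0.0]
wrist_force: [0.6, -0.5, 0.3]
grip_width: 0.0785
gripper_force: 0.0
w (319.3878479003906, 182.6495361328125) 18.966684341430664 [ 0.49049101 -0.33424669  0.081     ]
w (319.4375, 171.4375) 30.777652740478516 [ 0.49045184 -0.33021388  0.009     ]
t (454.5, 190.5) 10.79361629486084 [ 0.49208601 -0.33707126  0.081     ]
t (441.7463569641113, 193.5264892578125) 18.940921783447266 [ 0.49045068 -0.33190547  0.009     ]
opt turn [-1.000e-04 -6.000e-04 -2.277e-01]
opt turn [-6.000e-04  1.000e-04  2.723e-01]
t 9.25 q [-0.73  0.11  1.52  0.    1.51 -0.73] tcp [ 0.4906 -0.3312  0.2531] row [array([1.904 , 0.099 , 0.0479]), array([-1.000e-04, -6.000e-04, -2.277e-01])]
```

Run:
```python
from h import *
g=bot.grab_frame("scene"); a=g[120:230,150:310,::-1]
w=bot.grab_frame("wrist")[60:260,180:460,::-1]
a=cv2.resize(a,(560,385)); w=cv2.resize(w,(560,400)); 
cv2.imwrite("pics/s2.png",cv2.resize(np.vstack([a,w]),(420,589)))
print(proj(cam("scene"),[.491,-.335,.081]),proj(cam("scene"),[.491,-.335,.009]))
```

```text
[193.23679933 166.23052666] [199.71373473 187.00548902]
```

View pics/s2.png

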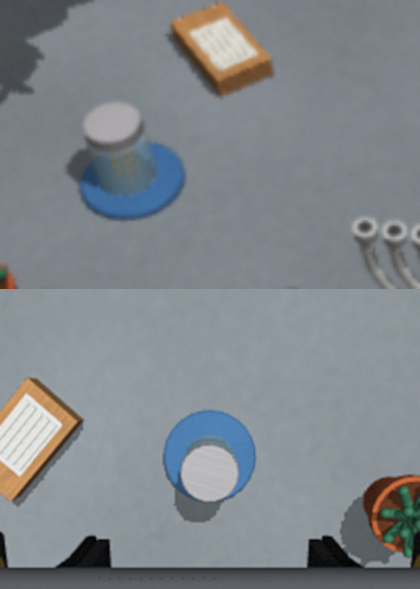

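```bash
python3 -m crank '[[[-0.015,0,0.2,0,0,0,0.8],[-0.015,0,0.4,0,0,0,0.8],[-0.015,0,0.6,0,0,0,0.8],[-0.015,0,0.72,0,0,0,0.8],[-0.015,0,0.72,0,0,0,0.8],[-0.015,0,0.72,0,0,0,0.8],[-0.015,0,0.72,0,0,0,-0.1]]]';python3 -m crank '[[[0,0,0,0,0,0,-0.1],[0,0,0,0,0,0,-0.1]]]';python3 -m crank '[[[0,0,0,0,0,0,-0.1],[0,0,0,0,0,0,-0.1]]]';python3 -m crank '[[[0,0,0,0,0,0,-0.1],[0,0,0,0,0,0,-0.1]]]'
```

```text
time_s: 10.05
tcp_pos: [0.4926, -0.3375, 0.0413]
tcp_rot: [2.219, 2.22, 0.0]
wrist_force: [0.6, -0.1, 0.5]
grip_width: 0.0753
gripper_force: 0.0
time_s: 10.25
tcp_pos: [0.4932, -0.338, 0.0423]
tcp_rot: [2.217, 2.218, 0.0]
wrist_force: [-0.0, 0.2, -0.6]
grip_width: 0.0616
gripper_force: 0.0
time_s: 10.45
tcp_pos: [0.4919, -0.3371, 0.0406]
tcp_rot: [2.219, 2.221, -0.0]
wrist_force: [-2.1, 0.3, 5.9]
grip_width: 0.0485
gripper_force: 20.0
time_s: 10.65
tcp_pos: [0.4919, -0.3372, 0.0406]
tcp_rot: [2.22, 2.221, -0.0]
wrist_force: [-1.7, 0.4, 6.5]
grip_width: 0.0486
gripper_force: 20.0
```

```bash
python3 -m crank '[[[0,0,-0.01,0,0,0,-0.1],[0,0,-0.015,0,0,0,-0.1],[0,0,-0.015,0,0,0,-0.1]]]'; python3 -m crank '[[[0.008,0,-0.015,0,0,0,-0.1],[0.017,0,-0.015,0,0,0,-0.1],[0.017,0,-0.015,0,0,0,-0.1],[0.017,0,-0.015,0,0,0,-0.1]]]'
```

```text
time_s: 10.95
tcp_pos: [0.4913, -0.3362, 0.0436]
tcp_rot: [-2.221, -2.222, -0.0]
wrist_force: [0.9, 0.2, -0.9]
grip_width: 0.0484
gripper_force: 20.0
time_s: 11.35
tcp_pos: [0.4913, -0.3311, 0.0482]
tcp_rot: [-2.221, -2.222, 0.0]
wrist_force: [0.6, 0.2, -0.1]
grip_width: 0.0488
gripper_force: 20.0
```

```bash
python3 -m crank '[[[0,0,0.01,0,0,0,-0.1],[0,0,0.02,0,0,0,-0.1],[0,0,0.026,0,0,0,-0.1],[0,0,0.028,0,0,0,-0.1],[0,0,0.028,0,0,0,-0.1],[0,0,0.028,0,0,0,-0.1]]]';python3 -m crank '[[[0,0,0,0,0,0,0.3],[0,0,0,0,0,0,0.6],[0,0,0,0,0,0,0.8],[0,0,0,0,0,0,0.8],[0,0,0,0,0,0,0.8],[0,0,-0.05,0,0,0,0.8],[0,0,-0.2,0,0,0,0.8],[0,0,-0.35,0,0,0,0.8],[0,0,-0.5,0,0,0,0.8],[0,0,-0.7,0,0,0,0.8],[0,0,-0.7,0,0,0,0.8],[0,0,-0.7,0,0,0,0.8],[0,0,-0.7,0,0,0,0.8]]]';  python3 - <<'E'
from h import *
bot.grab_frame("wrist"); bot.grab_frame("wrist")
s=bot.get_state(); c=cam("wrist",s); f=bot.grab_frame("wrist"); 
t=cam("top");g=bot.grab_frame("top")
for nm,cc,im,roi in (("w",c,f,(100,220,240,400)),("t",t,g,(160,230,415,480))):
    h=cv2.cvtColor(im,cv2.COLOR_RGB2HSV); y0,y1,x0,x1=roi
    m=cv2.inRange(h,(0,0,140),(180,14,255))[y0:y1,x0:x1]
    b=cv2.inRange(h,(98,80,50),(112,255,255))[y0:y1,x0:x1]
    for q,z in((m,.081),(b,.009)):
        k=max(cv2.findContours(q,0,1)[0],key=cv2.contourArea); 
        (u,v),r=cv2.minEnclosingCircle(k); print(nm,(u+x0,v+y0),r,plane(cc,(u+x0,v+y0),z))
move([.52,.24,.25],np.radians(82))
E
```

```text
time_s: 11.95
tcp_pos: [0.4913, -0.3318, 0.0407]
tcp_rot: [2.221, 2.222, -0.001]
wrist_force: [-2.2, -0.8, 5.1]
grip_width: 0.0484
gripper_force: 20.0
time_s: 13.25
tcp_pos: [0.491, -0.3309, 0.249]
tcp_rot: [-2.22, -2.221, 0.0]
wrist_force: [-0.6, 0.5, 0.1]
grip_width: 0.0779
gripper_force: 0.0
w (318.87931060791016, 179.6896514892578) 19.31617546081543 [ 0.48952147 -0.32845971  0.081     ]
w (319.5789489746094, 172.42105102539062) 31.091421127319336 [ 0.49030786 -0.330004    0.009     ]
t (452.0, 190.8823528289795) 10.719064712524414 [ 0.49122713 -0.33129151  0.081     ]
t (441.7496852874756, 193.54035186767578) 18.95139503479004 [ 0.49041609 -0.33191274  0.009     ]
opt turn [-1.000e-04 -7.000e-04 -2.277e-01]
opt turn [-7.000e-04  1.000e-04  2.723e-01]
t 13.45 q [-0.73  0.11  1.53  0.    1.5  -0.73] tcp [ 0.4905 -0.3305  0.2475] row [array([ 1.9017,  0.0992, -0.0037]), array([-1.000e-04, -7.000e-04, -2.277e-01])]
```

```bash
python3 -m crank '[[[1,0.05,0,0,0,-0.2277,0.8],[1,0.05,0,0,0,-0.2277,0.8],[1,0.05,0,0,0,-0.2277,0.8],[1,0.05,0,0,0,-0.2277,0.8],[1,0.05,0,0,0,-0.2277,0.8],[1,0.05,0,0,0,-0.2277,0.8],[1,0.05,0,0,0,-0.2277,0.8],[1,0.05,0,0,0,-0.2277,0.8],[1,0.05,0,0,0,-0.2277,0.8],[1,0.05,0,0,0,-0.2277,0.8],[1,0.05,0,0,0,-0.2277,0.8],[1,0.05,0,0,0,-0.2277,0.8]]]'
python3 - <<'E'
from h import *
bot.grab_frame("top");move([.54,.265,.25],np.radians(82))
E
```

```text
time_s: 14.65
tcp_pos: [0.5058, -0.0312, 0.249]
tcp_rot: [-0.223, -3.132, -0.0]
wrist_force: [-0.7, 1.1, 0.7]
grip_width: 0.0781
gripper_force: 0.0
opt turn [ 0.     -0.0002 -0.0004]
opt turn [-3.000e-04 -0.000e+00  4.996e-01]
t 14.7 q [-0.22 -0.1   1.74  0.    1.5  -1.65] tcp [ 0.5059 -0.0313  0.2492] row [array([ 0.0272,  0.9937, -0.0026]), array([ 0.    , -0.0002, -0.0004])]
```

```bash
python3 -m crank '[[[0.027,0.99,0,0,0,0,0.8],[0.027,0.99,0,0,0,0,0.3],[0.027,0.99,0,0,0,0,0.1],[0.027,0.99,0,0,0,0,0.1],[0.027,0.99,0,0,0,0,0.1],[0.027,0.99,0,0,0,0,0.1],[0.027,0.99,0,0,0,0,0.1],[0.027,0.99,0,0,0,0,0.1],[0.027,0.99,0,0,0,0,0.1]]]'
python3 - <<'E'
from h import *
s=bot.get_state(); c=cam("wrist",s); f=bot.grab_frame("wrist"); cv2.imwrite("pics/w4.png",f[40:240,140:500,::-1].repeat(2,0).repeat(2,1))
move([.5645,.274,.25],np.radians(82)); print(proj(c,[.5645,.274,.124]))
np.save("c4.npy",np.c_[c[0],c[1],c[2]])
E
```

```text
time_s: 15.6
tcp_pos: [0.5395, 0.263, 0.2495]
tcp_rot: [-0.221, -3.133, 0.001]
wrist_force: [1.0, -0.6, 0.4]
grip_width: 0.0481
gripper_force: 0.0
opt turn [-0.0001 -0.     -0.0003]
opt turn [-0.000e+00  1.000e-04  4.997e-01]
t 15.65 q [ 0.32  0.13  1.51 -0.    1.51 -1.11] tcp [0.5397 0.2627 0.2498] row [array([-0.0767,  0.0491, -0.0008]), array([-0.0001, -0.    , -0.0003])]
[330.64396342 206.12520622]
```

View pics/w4.png

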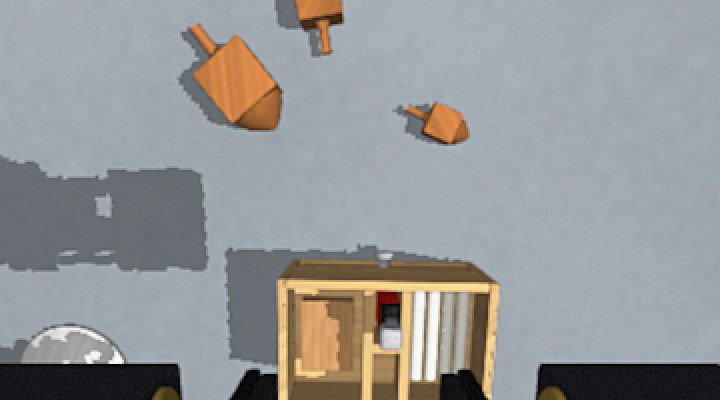

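Run:
```python
from h import *
a=np.load("c4.npy"); c=(a[:,:3],a[:,3:6],a[:,6])
P=lambda u,v,z: plane(c,(140+u/2-.25,40+v/2-.25),z)
fl,fr=P(278,281,.092),P(498,282,.092); print("front corners",fl,fr,np.linalg.norm(fl-fr))
d=(fl-fr)/np.linalg.norm(fl-fr); 
# which side is +y
yv=-d if d[1]<0 else d; xv=np.array([yv[1],-yv[0],0]); ctr=(fl+fr)/2+xv*.0235
print("yaw y",np.degrees(np.arctan2(yv[1],yv[0])),"slot ctr",ctr)
print("silver back",P(390,350,.124),"silver front",P(390,320,.124),"red front",P(389,292,.1))
move([*ctr[:2],.25],np.arctan2(yv[1],yv[0]))
```

```text
front corners [0.5307637  0.21392205 0.092     ] [0.55092091 0.35062162 0.092     ] 0.13817772429315694
yaw y 81.61182522404432 slot ctr [0.56409091 0.27884368 0.092     ]
silver back [0.57563289 0.27740105 0.124     ] silver front [0.5575508  0.27974359 0.124     ] red front [0.54594956 0.28185494 0.1       ]
opt turn [-0.0001 -0.      0.0008]
opt turn [ 0.000e+00 -1.000e-04 -4.992e-01]
t 15.65 q [ 0.32  0.13  1.51 -0.    1.51 -1.11] tcp [0.5397 0.2627 0.2498] row [array([-0.073 ,  0.0649, -0.0008]), array([-0.0001, -0.    ,  0.0008])]
```

```bash
python3 -m crank '[[[-0.071,0.059,0,0,0,0,0.1],[-0.071,0.059,0.1,0,0,0,0.1],[-0.071,0.059,0.25,0,0,0,0.1],[-0.071,0.059,0.333,0,0,0,0.1],[-0.071,0.059,0.333,0,0,0,0.1],[-0.071,0.059,0.333,0,0,0,0.1],[-0.071,0.059,0.333,0,0,0,0.1]]]' 10
python3 - <<'E'
from h import *
s=bot.get_state(); c=cam("wrist",s); f=bot.grab_frame("wrist"); cv2.imwrite("pics/w5.png",f[130:260,230:410,::-1].repeat(4,0).repeat(4,1))
h=cv2.cvtColor(f,cv2.COLOR_RGB2HSV); m=cv2.inRange(h,(0,180,40),(6,255,255))|cv2.inRange(h,(174,180,40),(180,255,255))
y,x=np.nonzero(m[:, 280:360]); print(x.mean()+280,x.min()+280,x.max()+280,y.min(),y.max()); 
print(plane(c,(x.mean()+280,y.mean()),.112), s["tcp_pos"],[proj(c,s["tcp_pos"]+[0,0,q-s["tcp_pos"][2]]) for q in (.112,.124)])
E
```

```text
time_s: 16.35
tcp_pos: [0.5649, 0.2784, 0.1529]
tcp_rot: [0.221, 3.13, 0.003]
wrist_force: [-0.2, -0.4, -0.1]
grip_width: 0.0477
gripper_force: 0.0
319.8347107438017 313 327 181 202
[0.54736122 0.28269646 0.112     ] [0.56492618 0.27837409 0.1528789 ] [array([317.7520819 , 205.96657239]), array([317.70567855, 209.85953076])]
```

View pics/w5.png

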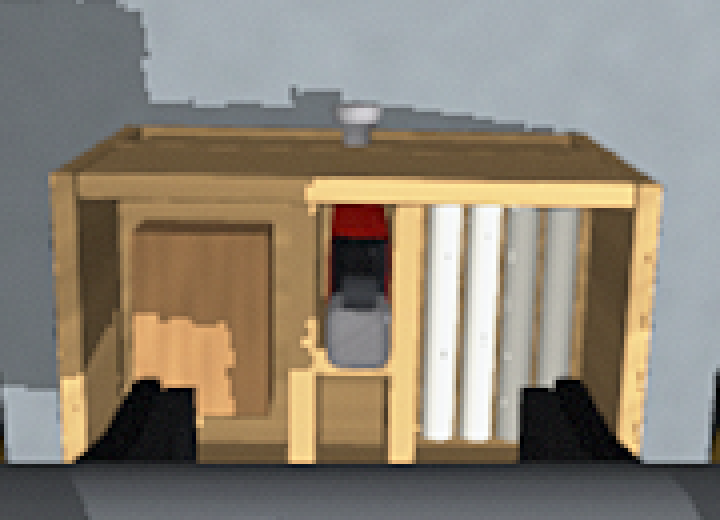

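```bash
python3 -m crank '[[[0.012,0.004,0.06,0,0,0,0.1],[0.012,0.004,0.12,0,0,0,0.1],[0.012,0.004,0.175,0,0,0,0.1],[0.012,0.004,0.175,0,0,0,0.1],[0.012,0.004,0.175,0,0,0,0.1],[0.012,0.004,0.175,0,0,0,-0.4],[0.012,0.004,0.175,0,0,0,-0.8],[0.012,0.004,0.175,0,0,0,-0.8],[0.012,0.004,0.175,0,0,0,-0.8],[0.012,0.004,0.175,0,0,0,-0.8],[0.012,0.004,0.175,0,0,0,-0.8],[0.012,0.004,0.175,0,0,0,-0.8]]]' 10; python3 -m crank '[[[0,0,0,0,0,0,-0.8],[0,0,0,0,0,0,-0.8]]]' 15
```

```text
time_s: 17.6
tcp_pos: [0.5597, 0.2802, 0.0974]
tcp_rot: [-0.219, -3.134, 0.0]
wrist_force: [0.2, -0.3, -0.8]
grip_width: 0.0096
gripper_force: 0.0
time_s: 17.8
tcp_pos: [0.5597, 0.2802, 0.0974]
tcp_rot: [-0.219, -3.134, 0.0]
wrist_force: [0.5, -0.2, -0.1]
grip_width: 0.0084
gripper_force: 0.0
```

```bash
python3 -m crank '[[[0,0,0,0,0,0,-1],[0,0,0,0,0,0,-1],[0,0,0,0,0,0,-1]]]' 15
```

```text
time_s: 18.1
tcp_pos: [0.5597, 0.2802, 0.0974]
tcp_rot: [-0.219, -3.134, -0.0]
wrist_force: [0.6, 0.2, 0.1]
grip_width: 0.001
gripper_force: 0.0
```

```bash
python3 -m crank '[[[0,0,0,0,0,0,0],[0,0,0,0,0,0,0],[0,0,0,0,0,0,0],[0,0,0,0,0,0,0],[0,0,0,0,0,0,0],[0,0,0.02,0,0,0,0],[0,0,0.04,0,0,0,0],[0,0,0.06,0,0,0,0],[0,0,0.08,0,0,0,0],[0,0,0.1,0,0,0,0],[0,0,0.1,0,0,0,0],[0,0,0.1,0,0,0,0]]]' 8; python3 -m crank '[[[0,0,0,0,0,0,-0.4],[0,0,0,0,0,0,-0.6],[0,0,0,0,0,0,-0.8],[0,0,0,0,0,0,-1],[0,0,0,0,0,0,-1],[0,0,0,0,0,0,-1]]]'
python3 - <<'E'
from h import *
f=bot.grab_frame("wrist"); cv2.imwrite("pics/w6.png",f[110:260,220:420,::-1].repeat(4,0).repeat(4,1))
E
```

```text
time_s: 19.3
tcp_pos: [0.5596, 0.2802, 0.0672]
tcp_rot: [-0.219, -3.134, 0.0]
wrist_force: [0.2, 0.2, 0.3]
grip_width: 0.0433
gripper_force: 0.0
time_s: 19.9
tcp_pos: [0.5598, 0.2802, 0.0676]
tcp_rot: [0.219, 3.134, 0.0]
wrist_force: [0.3, 0.9, 0.3]
grip_width: 0.0143
gripper_force: 8.0
```

View pics/w6.png

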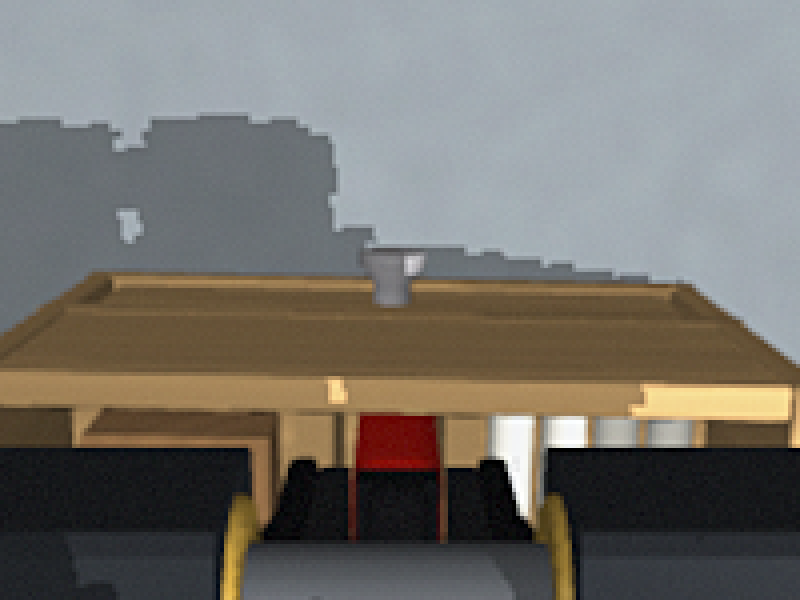

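```bash
python3 -m crank '[[[0,0,0,0,0,0,-1],[0,0,-0.03,0,0,0,-1],[0,0,-0.06,0,0,0,-1],[0,0,-0.1,0,0,0,-1],[0,0,-0.15,0,0,0,-1],[0,0,-0.2,0,0,0,-1],[0,0,-0.3,0,0,0,-1],[0,0,-0.4,0,0,0,-1],[0,0,-0.5,0,0,0,-1],[0,0,-0.55,0,0,0,-1],[0,0,-0.55,0,0,0,-1],[0,0,-0.55,0,0,0,-1]]]' 12;  python3 - <<'E'
from h import *
bot.grab_frame("top")
s=bot.get_state(); print(s["grip_width"],s["gripper_force"],s["tcp_pos"])
move([.6148,-.1554,.23],np.radians(4.7)); move([.59,.02,.23])
E
```

```text
time_s: 21.15
tcp_pos: [0.5594, 0.2801, 0.2318]
tcp_rot: [-0.219, -3.133, 0.0]
wrist_force: [0.3, 1.0, -0.4]
grip_width: 0.0139
gripper_force: 12.0
0.0138810343803633 11.993284821510315 [0.55882778 0.27986881 0.23062976]
opt turn [-4.000e-04 -2.000e-04  2.147e-01]
opt turn [ 2.000e-04 -4.000e-04 -2.853e-01]
t 21.2 q [ 0.34  0.2   1.47 -0.    1.48 -1.09] tcp [0.5588 0.2799 0.2306] row [array([-0.3867, -1.4108,  0.0029]), array([-4.000e-04, -2.000e-04,  2.147e-01])]
t 21.2 q [ 0.34  0.2   1.47 -0.    1.48 -1.09] tcp [0.5588 0.2799 0.2306] row [array([-0.2235, -0.8433,  0.0026])]
```

```bash
python3 -m crank '[[[-0.02,-0.08,0,0,0,0.02,-1],[-0.04,-0.16,0,0,0,0.04,-1],[-0.06,-0.24,0,0,0,0.06,-1],[-0.08,-0.32,0,0,0,0.08,-1],[-0.1,-0.4,0,0,0,0.1,-1],[-0.12,-0.48,0,0,0,0.12,-1],[-0.14,-0.56,0,0,0,0.14,-1],[-0.17,-0.64,0,0,0,0.16,-1],[-0.19,-0.72,0,0,0,0.18,-1],[-0.21,-0.8,0,0,0,0.2,-1],[-0.2235,-0.8433,0,0,0,0.2147,-1],[-0.2235,-0.8433,0,0,0,0.2147,-1],[-0.2235,-0.8433,0,0,0,0.2147,-1]]]';  python3 - <<'E'
from h import *
bot.grab_frame("top")
move([.6148,-.1554,.23],np.radians(4.7))
E
```

```text
time_s: 22.5
tcp_pos: [0.59, 0.0206, 0.2307]
tcp_rot: [-2.124, -2.311, 0.002]
wrist_force: [0.3, 0.3, -0.7]
grip_width: 0.014
gripper_force: 12.0
opt turn [-0.0003 -0.0001  0.0004]
opt turn [ 2.000e-04 -5.000e-04 -4.996e-01]
t 22.55 q [-0.1   0.11  1.56  0.    1.47 -0.18] tcp [0.5902 0.021  0.2311] row [array([-0.593 ,  0.0321,  0.0031]), array([-0.0003, -0.0001,  0.0004])]
```

```bash
python3 -m crank '[[[-0.1,0.01,0,0,0,0,-1],[-0.2,0.015,0,0,0,0,-1],[-0.3,0.02,0,0,0,0,-1],[-0.4,0.025,0,0,0,0,-1],[-0.5,0.03,0,0,0,0,-1],[-0.593,0.032,0,0,0,0,-1],[-0.593,0.032,0.1,0,0,0,-1],[-0.593,0.032,0.2,0,0,0,-1],[-0.593,0.032,0.3,0,0,0,-1],[-0.593,0.032,0.4,0,0,0,-1],[-0.593,0.032,0.5,0,0,0,-1],[-0.593,0.032,0.58,0,0,0,-1],[-0.593,0.032,0.64,0,0,0,-1],[-0.593,0.032,0.67,0,0,0,-1],[-0.593,0.032,0.67,0,0,0,-1],[-0.593,0.032,0.67,0,0,0,-1]]]';  python3 - <<'E'
from h import *
bot.grab_frame("top")
move([.6148,-.1554,.0234],np.radians(4.7))
t,s=cam("top"),cam("scene")
for n,c in (("top",t),("scene",s)):
    f=bot.grab_frame(n); h=cv2.cvtColor(f,cv2.COLOR_RGB2HSV); m=cv2.inRange(h,(0,170,40),(6,255,255))|cv2.inRange(h,(174,170,40),(180,255,255))
    e=proj(c,[.6148,-.1574,.03]); x0,y0=(e-25).astype(int); k=m[y0:y0+50,x0:x0+50]; y,x=np.nonzero(k)
    print(n,e,len(x),x.mean()+x0,y.mean()+y0,x.min()+x0,x.max()+x0,y.min()+y0,y.max()+y0)
E
```

```text
time_s: 24.15
tcp_pos: [0.6157, -0.1558, 0.0322]
tcp_rot: [2.126, 2.311, 0.001]
wrist_force: [0.1, 0.3, -0.7]
grip_width: 0.0136
gripper_force: 12.0
opt turn [0.0003 0.0001 0.0002]
opt turn [-2.000e-04  5.000e-04 -4.998e-01]
t 24.2 q [-0.37  0.39  1.62  0.    1.13 -0.46] tcp [ 0.6161 -0.1562  0.0328] row [array([ 0.003 , -0.0043,  0.0313]), array([0.0003, 0.0001, 0.0002])]
top [372.14127726 142.57756079] 1 387.0 121.0 387 387 121 121
scene [250.52788219 235.51265818] 63 250.71428571428572 236.77777777777777 244 254 227 242
```

```bash
python3 -m crank '[[[0.002,-0.003,0.01,0,0,0,-1],[0.002,-0.003,0.02,0,0,0,-1],[0.002,-0.003,0.026,0,0,0,-1],[0.002,-0.003,0.026,0,0,0,-1],[0.002,-0.003,0.026,0,0,0,-1]]]'; python3 -m crank '[[[0,0,0.003,0,0,0,-1],[0,0,0.003,0,0,0,-1]]]'; python3 -m crank '[[[0,0,0.003,0,0,0,-1],[0,0,0.003,0,0,0,-1]]]'
```

```text
time_s: 24.8
tcp_pos: [0.6141, -0.1557, 0.0235]
tcp_rot: [-2.128, -2.311, 0.0]
wrist_force: [-0.7, 0.4, -0.2]
grip_width: 0.0137
gripper_force: 12.0
time_s: 25.0
tcp_pos: [0.6143, -0.1558, 0.0235]
tcp_rot: [2.128, 2.311, -0.0]
wrist_force: [-2.9, 1.5, 5.1]
grip_width: 0.0139
gripper_force: 12.0
time_s: 25.2
tcp_pos: [0.6147, -0.1559, 0.0235]
tcp_rot: [2.128, 2.31, 0.0]
wrist_force: [-3.3, 1.3, 9.4]
grip_width: 0.0139
gripper_force: 12.0
```

```bash
python3 -m crank '[[[0,0,-0.004,0,0,0,-1],[0,0,-0.004,0,0,0,-0.6],[0,0,-0.004,0,0,0,-0.4],[0,0,-0.004,0,0,0,-0.2],[0,0,-0.004,0,0,0,0],[0,0,-0.004,0,0,0,0],[0,0,-0.004,0,0,0,0],[0,0,-0.1,0,0,0,0],[0,0,-0.2,0,0,0,0],[0,0,-0.35,0,0,0,0],[0,0,-0.5,0,0,0,0],[0,0,-0.65,0,0,0,0],[0,0,-0.75,0,0,0,0],[0,0,-0.75,0,0,0,0],[0,0,-0.75,0,0,0,0]]]';  python3 - <<'E'
from h import *
bot.grab_frame("top")
f=bot.grab_frame("top");g=bot.grab_frame("scene")
a=f[90:190,220:420,::-1]; b=g[180:280,230:430,::-1]
cv2.imwrite("pics/chk.png",cv2.resize(np.vstack([a,b]),None,fx=2.9,fy=2.9,interpolation=cv2.INTER_CUBIC))
for n in ("top","scene"):
  print(n,proj(cam(n),[.6148,-.1574,0]),proj(cam(n),[.6148,-.1574,.08]))
move([.4,.197,.2],0)
E
```

```text
time_s: 26.7
tcp_pos: [0.6145, -0.1558, 0.2476]
tcp_rot: [2.127, 2.31, 0.001]
wrist_force: [-0.3, -0.0, 0.1]
grip_width: 0.0435
gripper_force: 0.0
top [370.37923984 145.06713989] [375.34987636 138.0441376 ]
scene [252.0623469  243.32615615] [247.78573823 221.5496546 ]
opt turn [-0.0006 -0.0003  0.0131]
opt turn [ 4.000e-04 -9.000e-04 -4.869e-01]
t 26.85 q [-0.37  0.21  1.43  0.    1.51 -0.45] tcp [ 0.613  -0.1552  0.2444] row [array([ 1.2281, -0.6108,  0.1521]), array([-0.0006, -0.0003,  0.0131])]
```

View pics/chk.png

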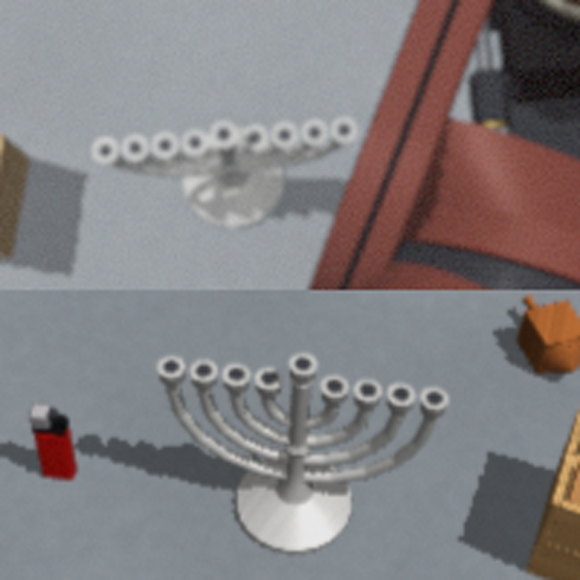

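```bash
python3 -m crank '[[[0.9,-0.35,0,0,0,-0.3175,0.6],[0.9,-0.35,0,0,0,-0.3175,0.6],[0.9,-0.35,0,0,0,-0.3175,0.6],[0.9,-0.35,0,0,0,-0.3175,0.6],[0.9,-0.35,0,0,0,-0.3175,0.6],[0.9,-0.35,0,0,0,-0.3175,0.6],[0.9,-0.35,0,0,0,-0.3175,0.6],[0.9,-0.35,0,0,0,-0.3175,0.6],[0.9,-0.35,0,0,0,-0.3175,0.6],[0.9,-0.35,0,0,0,-0.3175,0.6],[0.9,-0.35,0,0,0,-0.3175,0.6],[0.9,-0.35,0,0,0,-0.3175,0.6],[0.9,-0.35,0,0,0,-0.3175,0.6],[0.9,-0.35,0,0,0,-0.3175,0.6],[0.9,-0.35,0,0,0,-0.3175,0.6],[0.9,-0.35,0,0,0,-0.3175,0.6]]]'
python3 - <<'E'
from h import *
bot.grab_frame("top")
move([.44,.216,.22],np.radians(119))
E
```

```text
time_s: 28.45
tcp_pos: [0.4867, 0.1048, 0.2456]
tcp_rot: [0.784, -3.04, -0.001]
wrist_force: [-0.6, 0.3, -0.5]
grip_width: 0.0695
gripper_force: 0.0
opt turn [ 0.0001 -0.0002 -0.0002]
opt turn [-4.000e-04 -2.000e-04  4.998e-01]
t 28.5 q [ 0.05 -0.12  1.77  0.    1.5  -2.02] tcp [0.4868 0.1048 0.2459] row [array([-0.0428,  0.3999,  0.0866]), array([ 0.0001, -0.0002, -0.0002])]
```

```bash
cat >> h.py <<'E'
def dreidel(guess,s,n="wrist",deb=None):
    """centre of body, handle direction, seen from above"""
    st=bot.get_state(); c=cam(n,st); f=bot.grab_frame(n)
    h=cv2.cvtColor(f,cv2.COLOR_RGB2HSV); m=cv2.inRange(h,(5,130,70),(18,255,255))
    u,v=proj(c,[*guess,s]); nl,lab,stt,cen=cv2.connectedComponentsWithStats(m)
    ok=[i for i in range(1,nl) if stt[i,4]>30]; i=min(ok,key=lambda i:np.hypot(cen[i,0]-u,cen[i,1]-v))
    b=(lab==i).astype(np.uint8); px=s*c[0][0,0]/(c[1]@np.array([*guess,s])+c[2])[2]
    k=int(px*.42)|1; o=cv2.morphologyEx(b,cv2.MORPH_OPEN,cv2.getStructuringElement(cv2.MORPH_ELLIPSE,(k,k)))
    W=lambda p:np.array([plane(c,q,s)[:2] for q in p])
    P=lambda im:W(np.argwhere(im)[:,::-1].astype(float))
    B=P(o); hd=b&(1-cv2.dilate(o,np.ones((3,3),np.uint8)))
    nl2,l2,s2,c2=cv2.connectedComponentsWithStats(hd); j=1+np.argmax(s2[1:,4])
    H=np.array([plane(c,q,s/2)[:2] for q in np.argwhere(l2==j)[:,::-1].astype(float)])
    hdir=H.mean(0)-B.mean(0); a0=np.arctan2(hdir[1],hdir[0])
    box=cv2.minAreaRect((B*1e4).astype(np.float32)); e=cv2.boxPoints(box)/1e4
    aa=[np.arctan2(*(e[q+1]-e[q])[::-1]) for q in range(2)]
    best=min((a+kk*np.pi/2 for a in aa for kk in range(-4,5)),key=lambda a:abs((a-a0+np.pi)%(2*np.pi)-np.pi))
    ax=np.array([np.cos(best),np.sin(best)]); ay=np.array([-ax[1],ax[0]])
    al,ac=B@ax,B@ay; cc=ax*(al.max()-s/2)+ay*(ac.max()+ac.min())/2
    print(n,"px",np.round(cen[i],1),"area",stt[i,4],"centre",np.round(cc,4),"handle dir (edges,handle)",np.round(np.degrees([best,a0]),1),"len,width",np.round([np.ptp(al),np.ptp(ac)],4))
    return cc,best
E
python3 -m crank '[[[-0.128,0.402,0.087,0,0,0,0.6],[-0.128,0.402,0.087,0,0,0,0.6],[-0.128,0.402,0.087,0,0,0,0.6],[-0.128,0.402,0.087,0,0,0,0.6],[-0.128,0.402,0.087,0,0,0,0.6],[-0.128,0.402,0.087,0,0,0,0.6]]]'
python3 - <<'E'
from h import *
bot.grab_frame("wrist")
dreidel((.404,.197),.04); dreidel((.404,.197),.04,"top")
dreidel((.356,.258),.03); dreidel((.447,.334),.022)
move([.404,.197,.2],np.radians(119))
E
```

```text
time_s: 29.1
tcp_pos: [0.4628, 0.2282, 0.2209]
tcp_rot: [-0.785, 3.042, -0.001]
wrist_force: [0.5, -0.1, 0.7]
grip_width: 0.0692
gripper_force: 0.0
wrist px [322.4 126.6] area 1277 centre [0.4003 0.1987] handle dir (edges,handle) [ 209.7 -148.9] len,width [0.0562 0.0382]
top px [225.1 229.1] area 284 centre [0.4    0.1839] handle dir (edges,handle) [-269.1   55.4] len,width [0.0284 0.0354]
wrist px [380.8 116.2] area 725 centre [0.3568 0.2617] handle dir (edges,handle) [-356.7    3.5] len,width [0.0418 0.0295]
wrist px [389.3 200.7] area 326 centre [0.4444 0.3316] handle dir (edges,handle) [-122.3 -123.3] len,width [0.0323 0.0213]
opt turn [-0.      0.0001 -0.0002]
opt turn [1.000e-04 0.000e+00 4.998e-01]
t 29.35 q [ 0.31 -0.07  1.76 -0.    1.45 -1.77] tcp [0.4628 0.2281 0.221 ] row [array([0.2219, 0.004 , 0.0699]), array([-0.    ,  0.0001, -0.0002])]
```

```bash
python3 -m crank '[[[0.12,0.015,0.05,0,0,-0.002,0.4],[0.23,0.015,0.1,0,0,-0.002,0.35],[0.23,0.015,0.2,0,0,-0.002,0.35],[0.23,0.015,0.35,0,0,-0.002,0.35],[0.23,0.015,0.5,0,0,-0.002,0.35],[0.23,0.015,0.6,0,0,-0.002,0.35],[0.23,0.015,0.68,0,0,-0.002,0.35],[0.23,0.015,0.72,0,0,-0.002,0.35],[0.23,0.015,0.76,0,0,-0.002,0.35],[0.23,0.015,0.8,0,0,-0.002,0.35],[0.23,0.015,0.82,0,0,-0.002,0.35],[0.23,0.015,0.82,0,0,-0.002,0.35],[0.23,0.015,0.82,0,0,-0.002,0.35]]]' 12; python3 -m crank '[[[0,0,0,0,0,0,0],[0,0,0,0,0,0,-0.2],[0,0,0,0,0,0,-0.4],[0,0,0,0,0,0,-0.4],[0,0,0,0,0,0,-0.4]]]'
```

```text
time_s: 30.65
tcp_pos: [0.4004, 0.1996, -0.0247]
tcp_rot: [-0.806, 3.036, 0.0]
wrist_force: [-0.6, -0.6, 0.8]
grip_width: 0.0584
gripper_force: 0.0
time_s: 31.15
tcp_pos: [0.4002, 0.1995, -0.0249]
tcp_rot: [-0.806, 3.036, -0.0]
wrist_force: [-1.3, -0.9, 3.4]
grip_width: 0.0398
gripper_force: 12.0
```

```bash
python3 -m crank '[[[0,0,-0.05,0,0,0,-0.4],[0,0,-0.15,0,0,0,-0.4],[0,0,-0.25,0,0,0,-0.4],[0,-0.05,-0.35,0,0,0.01,-0.4],[0,-0.15,-0.417,0,0,0.02,-0.4],[-0.01,-0.25,-0.417,0,0,0.03,-0.4],[-0.01,-0.35,-0.417,0,0,0.04,-0.4],[-0.01,-0.45,-0.417,0,0,0.05,-0.4],[-0.01,-0.55,-0.417,0,0,0.06,-0.4],[-0.01,-0.65,-0.417,0,0,0.0694,-0.4],[-0.0107,-0.7233,-0.417,0,0,0.0694,-0.4],[-0.0107,-0.7233,-0.417,0,0,0.0694,-0.4],[-0.0107,-0.7233,-0.417,0,0,0.0694,-0.4],[-0.0107,-0.7233,-0.417,0,0,0.0694,-0.4]]]'
python3 - <<'E'
from h import *
bot.grab_frame("top")
move([.5105,.0126,-.025],np.radians(94.7))
E
```

```text
time_s: 32.55
tcp_pos: [0.5095, 0.0134, 0.0995]
tcp_rot: [0.131, -3.138, -0.001]
wrist_force: [0.0, 0.1, -0.1]
grip_width: 0.0397
gripper_force: 12.0
opt turn [ 0.0001 -0.0001  0.0003]
opt turn [ 2.000e-04  1.000e-04 -4.997e-01]
t 32.6 q [-0.13  0.02  1.91  0.    1.21 -1.78] tcp [0.5096 0.0135 0.0996] row [array([-0.003 , -0.0033,  0.4153]), array([ 0.0001, -0.0001,  0.0003])]
```

```bash
python3 -m crank '[[[-0.003,-0.003,0.1,0,0,0,-0.4],[-0.003,-0.003,0.2,0,0,0,-0.4],[-0.003,-0.003,0.3,0,0,0,-0.4],[-0.003,-0.003,0.37,0,0,0,-0.4],[-0.003,-0.003,0.4,0,0,0,-0.4],[-0.003,-0.003,0.411,0,0,0,-0.4],[-0.003,-0.003,0.413,0,0,0,-0.4],[-0.003,-0.003,0.413,0,0,0,-0.4],[-0.003,-0.003,0.413,0,0,0,0],[-0.003,-0.003,0.413,0,0,0,0.2],[-0.003,-0.003,0.413,0,0,0,0.2],[-0.003,-0.003,0.413,0,0,0,0.2],[-0.003,-0.003,0.3,0,0,0,0.2],[-0.003,-0.003,0.15,0,0,0,0.2],[-0.003,-0.003,0,0,0,0,0.2],[-0.003,-0.003,-0.15,0,0,0,0.2],[-0.003,-0.003,-0.3,0,0,0,0.2],[-0.003,-0.003,-0.4,0,0,0,0.2],[-0.003,-0.003,-0.4,0,0,0,0.2]]]'
python3 - <<'E'
from h import *
bot.grab_frame("top")
move([.4238,.266,.22],np.radians(94))
E
```

```text
time_s: 34.5
tcp_pos: [0.5145, 0.0113, 0.2259]
tcp_rot: [-0.13, 3.129, -0.003]
wrist_force: [0.3, 1.1, 0.3]
grip_width: 0.052
gripper_force: 0.0
opt turn [-0.0002  0.0009  0.0021]
opt turn [-1.400e-03 -3.000e-04 -4.979e-01]
t 34.55 q [-0.13 -0.08  1.77  0.    1.45 -1.79] tcp [0.513  0.0115 0.2228] row [array([0.2263, 0.8701, 0.007 ]), array([-0.0002,  0.0009,  0.0021])]
```

```bash
python3 -m crank '[[[0.226,0.87,0,0,0,0.003,0.2],[0.226,0.87,0,0,0,0.003,0.2],[0.226,0.87,0,0,0,0.003,0.2],[0.226,0.87,0,0,0,0.003,0.2],[0.226,0.87,0,0,0,0.003,0.2],[0.226,0.87,0,0,0,0.003,0.2],[0.226,0.87,0,0,0,0.003,0.2],[0.226,0.87,0,0,0,0.003,0.2],[0.226,0.87,0,0,0,0.003,0.2]]]'
python3 - <<'E'
from h import *
bot.grab_frame("wrist");bot.grab_frame("wrist")
c,a=dreidel((.356,.261),.03); dreidel((.447,.334),.022)
move([*c,-.03],a+np.pi/2)
E
```

```text
time_s: 35.45
tcp_pos: [0.4221, 0.265, 0.2189]
tcp_rot: [0.099, -3.139, 0.002]
wrist_force: [0.8, -0.3, -0.3]
grip_width: 0.052
gripper_force: 0.0
wrist px [319.4 124.5] area 696 centre [0.3553 0.2624] handle dir (edges,handle) [-357.    1.] len,width [0.0415 0.0276]
wrist px [366.9 195. ] area 327 centre [0.4437 0.3334] handle dir (edges,handle) [-130.8 -119.5] len,width [0.0321 0.0218]
opt turn [-0.     -0.      0.0015]
opt turn [ 0.     -0.     -0.4985]
t 35.65 q [ 0.4  -0.11  1.8  -0.    1.45 -1.23] tcp [0.4226 0.2652 0.2197] row [array([0.2245, 0.0045, 0.8325]), array([-0.    , -0.    ,  0.0015])]
```

```bash
python3 -m crank '[[[0.12,0.005,0.05,0,0,0.001,0.2],[0.2245,0.005,0.15,0,0,0.001,0.2],[0.2245,0.005,0.3,0,0,0.001,0.2],[0.2245,0.005,0.45,0,0,0.001,0.2],[0.2245,0.005,0.58,0,0,0.001,0.2],[0.2245,0.005,0.67,0,0,0.001,0.2],[0.2245,0.005,0.74,0,0,0.001,0.2],[0.2245,0.005,0.79,0,0,0.001,0.2],[0.2245,0.005,0.82,0,0,0.001,0.2],[0.2245,0.005,0.832,0,0,0.001,0.2],[0.2245,0.005,0.832,0,0,0.001,0.2],[0.2245,0.005,0.832,0,0,0.001,0.2]]]' 12; python3 -m crank '[[[0,0,0,0,0,0,0],[0,0,0,0,0,0,-0.3],[0,0,0,0,0,0,-0.6],[0,0,0,0,0,0,-0.6],[0,0,0,0,0,0,-0.6],[0,0,0,0,0,0,-0.6]]]';python3 - <<'E'
from h import *
move([.5033,.1003,.1],np.radians(94.7))
E
```

```text
time_s: 36.85
tcp_pos: [0.3556, 0.2637, -0.029]
tcp_rot: [-0.09, 3.139, 0.001]
wrist_force: [-0.2, 0.5, 0.2]
grip_width: 0.0522
gripper_force: 0.0
time_s: 37.45
tcp_pos: [0.355, 0.2635, -0.0295]
tcp_rot: [-0.091, 3.14, 0.0]
wrist_force: [0.3, -0.7, 3.6]
grip_width: 0.0298
gripper_force: 12.0
opt turn [ 0.      0.0001 -0.0039]
opt turn [ 1.000e-04 -0.000e+00  4.961e-01]
t 37.45 q [ 0.46  0.07  2.15  0.    0.93 -1.17] tcp [ 0.355   0.2635 -0.0295] row [array([-0.4623, -0.5717, -0.4315]), array([ 0.    ,  0.0001, -0.0039])]
```

```bash
python3 -m crank '[[[0,0,-0.05,0,0,0,-0.6],[0,0,-0.15,0,0,0,-0.6],[0,0,-0.25,0,0,0,-0.6],[0,0,-0.37,0,0,0,-0.6],[-0.04,-0.05,-0.43,0,0,-0.002,-0.6],[-0.12,-0.15,-0.43,0,0,-0.004,-0.6],[-0.2,-0.25,-0.43,0,0,-0.004,-0.6],[-0.28,-0.35,-0.43,0,0,-0.004,-0.6],[-0.36,-0.45,-0.43,0,0,-0.004,-0.6],[-0.43,-0.53,-0.43,0,0,-0.004,-0.6],[-0.462,-0.571,-0.43,0,0,-0.004,-0.6],[-0.462,-0.571,-0.43,0,0,-0.004,-0.6],[-0.462,-0.571,-0.43,0,0,-0.004,-0.6],[-0.462,-0.571,-0.43,0,0,-0.004,-0.6]]]'
python3 - <<'E'
from h import *
bot.grab_frame("top")
move([.5033,.1003,-.0295],np.radians(94.7))
E
```

```text
time_s: 38.85
tcp_pos: [0.5019, 0.1015, 0.0989]
tcp_rot: [0.132, -3.138, -0.001]
wrist_force: [0.2, 0.2, -0.9]
grip_width: 0.0294
gripper_force: 12.0
opt turn [ 0.0001 -0.0001  0.0004]
opt turn [ 2.000e-04  1.000e-04 -4.996e-01]
t 38.9 q [ 0.05  0.03  1.9   0.    1.21 -1.61] tcp [0.5021 0.1015 0.099 ] row [array([-0.0041, -0.0044,  0.4285]), array([ 0.0001, -0.0001,  0.0004])]
```

```bash
python3 -m crank '[[[-0.003,-0.004,0.1,0,0,0,-0.6],[-0.003,-0.004,0.2,0,0,0,-0.6],[-0.003,-0.004,0.3,0,0,0,-0.6],[-0.003,-0.004,0.38,0,0,0,-0.6],[-0.003,-0.004,0.415,0,0,0,-0.6],[-0.003,-0.004,0.425,0,0,0,-0.6],[-0.003,-0.004,0.427,0,0,0,-0.6],[-0.003,-0.004,0.427,0,0,0,-0.6],[-0.003,-0.004,0.427,0,0,0,-0.2],[-0.003,-0.004,0.427,0,0,0,0],[-0.003,-0.004,0.427,0,0,0,0],[-0.003,-0.004,0.427,0,0,0,0],[-0.003,-0.004,0.3,0,0,0,0],[-0.003,-0.004,0.15,0,0,0,0],[-0.003,-0.004,0,0,0,0,0],[-0.003,-0.004,-0.15,0,0,0,0],[-0.003,-0.004,-0.3,0,0,0,0],[-0.003,-0.004,-0.4,0,0,0,0],[-0.003,-0.004,-0.4,0,0,0,0]]]'
python3 - <<'E'
from h import *
bot.grab_frame("top")
d=np.radians(-122); c=np.array([.444,.333])-.067*np.array([np.cos(d),np.sin(d)])
print(c); move([*c,.22],d+np.pi/2)
move([*c,.22],d+1.5*np.pi)
E
```

```text
time_s: 40.8
tcp_pos: [0.5073, 0.0994, 0.2253]
tcp_rot: [-0.13, 3.129, -0.0]
wrist_force: [0.9, -0.2, -0.3]
grip_width: 0.0433
gripper_force: 0.0
[0.47950459 0.38981922]
opt turn [0.001  0.0005 0.3521]
opt turn [-0.0005  0.0008 -0.1479]
t 40.85 q [ 0.04 -0.07  1.77 -0.    1.44 -1.61] tcp [0.5058 0.0993 0.2222] row [array([0.0072, 0.9723, 0.007 ]), array([-0.0005,  0.0008, -0.1479])]
opt turn [-0.0005  0.0008 -0.1479]
opt turn [0.001  0.0005 0.3521]
t 40.85 q [ 0.04 -0.07  1.77 -0.    1.44 -1.61] tcp [0.5058 0.0993 0.2222] row [array([0.0072, 0.9723, 0.007 ]), array([-0.0005,  0.0008, -0.1479])]
```

```bash
python3 -m crank '[[[0.007,0.97,0,0,0,-0.148,0],[0.007,0.97,0,0,0,-0.148,0],[0.007,0.97,0,0,0,-0.148,0.3],[0.007,0.97,0,0,0,-0.148,0.8],[0.007,0.97,0,0,0,-0.148,0.8],[0.007,0.97,0,0,0,-0.148,0.8],[0.007,0.97,0,0,0,-0.148,0.8],[0.007,0.97,0,0,0,-0.148,0.8],[0.007,0.97,0,0,0,-0.148,0.8],[0.007,0.97,0,0,0,-0.148,0.8],[0.007,0.97,0,0,0,-0.148,0.8]]]'
python3 - <<'E'
from h import *
bot.grab_frame("wrist");bot.grab_frame("wrist")
c,a=dreidel((.444,.333),.022)
y=np.array([np.cos(a+np.pi/2),np.sin(a+np.pi/2)]); y=y*np.sign(y[1])
print(y); move([*(c+.02*y),-.032],a+np.pi/2)
E
```

```text
time_s: 41.95
tcp_pos: [0.4783, 0.3879, 0.2192]
tcp_rot: [1.52, -2.749, 0.0]
wrist_force: [-0.4, -0.1, -0.3]
grip_width: 0.0784
gripper_force: 0.0
wrist px [317.8 131.4] area 360 centre [0.4472 0.3359] handle dir (edges,handle) [-121.9 -122.6] len,width [0.0314 0.02  ]
[-0.8493734   0.52779245]
opt turn [1.000e-04 1.000e-04 4.994e-01]
opt turn [-0.      0.0001 -0.0006]
t 42.1 q [ 0.55  0.18  1.51  0.    1.45 -2.03] tcp [0.4782 0.3885 0.2195] row [array([0.2041, 0.0616, 0.8383]), array([-0.    ,  0.0001, -0.0006])]
```

```bash
python3 -m crank '[[[0.1,0.06,0.05,0,0,0,0.8],[0.204,0.0616,0.15,0,0,0,0.8],[0.204,0.0616,0.3,0,0,0,0.8],[0.204,0.0616,0.45,0,0,0,0.8],[0.204,0.0616,0.58,0,0,0,0.8],[0.204,0.0616,0.67,0,0,0,0.8],[0.204,0.0616,0.74,0,0,0,0.8],[0.204,0.0616,0.79,0,0,0,0.8],[0.204,0.0616,0.82,0,0,0,0.8],[0.204,0.0616,0.834,0,0,0,0.8],[0.204,0.0616,0.834,0,0,0,0.8],[0.204,0.0616,0.834,0,0,0,0.8]]]' 10; python3 -m crank '[[[0,0,0,0,0,0,0.6],[0,0,0,0,0,0,0.4],[0,0,0,0,0,0,0.2],[0,0,0,0,0,0,0],[0,0,0,0,0,0,-0.2],[0,0,0,0,0,0,-0.4],[0,0,0,0,0,0,-0.6],[0,0,0,0,0,0,-0.8],[0,0,0,0,0,0,-0.8],[0,0,0,0,0,0,-0.8],[0,0,0,0,0,0,-0.8]]]';python3 - <<'E'
from h import *
move([.5177,-.0751,.1],np.radians(94.7)); move([.49,.12,.1],np.radians(94.7))
E
```

```text
time_s: 43.3
tcp_pos: [0.4307, 0.3475, -0.0299]
tcp_rot: [-1.523, 2.746, 0.0]
wrist_force: [0.3, 0.3, 0.4]
grip_width: 0.0786
gripper_force: 0.0
time_s: 44.4
tcp_pos: [0.4298, 0.347, -0.031]
tcp_rot: [1.524, -2.747, -0.0]
wrist_force: [-0.4, 0.2, -0.6]
grip_width: 0.0219
gripper_force: 10.0
opt turn [ 0.     -0.      0.1481]
opt turn [ 0.      0.     -0.3519]
t 44.4 q [ 0.54  0.31  1.86  0.    0.97 -2.05] tcp [ 0.4298  0.347  -0.031 ] row [array([ 1.0382, -0.9936, -0.4366]), array([ 0.    , -0.    ,  0.1481])]
opt turn [ 0.     -0.      0.1481]
opt turn [ 0.      0.     -0.3519]
t 44.4 q [ 0.54  0.31  1.86  0.    0.97 -2.05] tcp [ 0.4298  0.347  -0.031 ] row [array([ 0.5354, -0.5709, -0.4366]), array([ 0.    , -0.    ,  0.1481])]
```

```bash
python3 -m crank '[[[0,0,-0.05,0,0,0,-0.8],[0,0,-0.15,0,0,0,-0.8],[0,0,-0.27,0,0,0,-0.8],[0,0,-0.4,0,0,0,-0.8],[0.04,-0.04,-0.44,0,0,0.015,-0.8],[0.11,-0.12,-0.44,0,0,0.035,-0.8],[0.19,-0.2,-0.44,0,0,0.055,-0.8],[0.27,-0.29,-0.44,0,0,0.075,-0.8],[0.35,-0.37,-0.44,0,0,0.095,-0.8],[0.43,-0.46,-0.44,0,0,0.115,-0.8],[0.5,-0.53,-0.44,0,0,0.135,-0.8],[0.535,-0.571,-0.44,0,0,0.148,-0.8],[0.535,-0.571,-0.44,0,0,0.148,-0.8],[0.535,-0.571,-0.44,0,0,0.148,-0.8]]]'
python3 - <<'E'
from h import *
bot.grab_frame("top")
move([.5177,-.0751,-.03],np.radians(94.7)); print(bot.get_state()["grip_width"])
E
```

```text
time_s: 45.8
tcp_pos: [0.4903, 0.1202, 0.1019]
tcp_rot: [-0.131, 3.138, 0.001]
wrist_force: [0.5, -0.2, -0.3]
grip_width: 0.0221
gripper_force: 10.0
opt turn [0.0001 0.0001 0.0004]
opt turn [-1.000e-04  1.000e-04 -4.996e-01]
t 45.85 q [ 0.08  0.01  1.92  0.    1.21 -1.57] tcp [0.4901 0.1206 0.1016] row [array([-0.0366, -0.658 ,  0.4385]), array([0.0001, 0.0001, 0.0004])]
0.02181578330858046
```

```bash
python3 -m crank '[[[-0.005,-0.1,0,0,0,0,-0.8],[-0.01,-0.2,0,0,0,0,-0.8],[-0.015,-0.3,0,0,0,0,-0.8],[-0.02,-0.4,0,0,0,0,-0.8],[-0.03,-0.5,0,0,0,0,-0.8],[-0.035,-0.6,0,0,0,0,-0.8],[-0.0366,-0.658,0,0,0,0,-0.8],[-0.0366,-0.658,0.03,0,0,0,-0.8],[-0.0366,-0.658,0.12,0,0,0,-0.8],[-0.0366,-0.658,0.22,0,0,0,-0.8],[-0.0366,-0.658,0.32,0,0,0,-0.8],[-0.0366,-0.658,0.39,0,0,0,-0.8],[-0.0366,-0.658,0.42,0,0,0,-0.8],[-0.0366,-0.658,0.434,0,0,0,-0.8],[-0.0366,-0.658,0.438,0,0,0,-0.8],[-0.0366,-0.658,0.438,0,0,0,-0.8],[-0.0366,-0.658,0.438,0,0,0,-0.8]]]'
python3 - <<'E'
from h import *
move([.5177,-.0751,-.031],np.radians(94.7)); print(bot.get_state()["wrist_force"])
E
```

```text
time_s: 47.55
tcp_pos: [0.5185, -0.0759, -0.0292]
tcp_rot: [-0.13, 3.137, -0.001]
wrist_force: [0.0, 1.2, -0.7]
grip_width: 0.022
gripper_force: 10.0
opt turn [-0.0001  0.0003  0.0002]
opt turn [-5.000e-04 -2.000e-04 -4.998e-01]
t 47.55 q [-0.3   0.24  1.94  0.    0.95 -1.95] tcp [ 0.5185 -0.0759 -0.0292] row [array([0.0023, 0.003 , 0.0061]), array([-0.0001,  0.0003,  0.0002])]
[ 0.01020907  1.19691464 -0.69947656]
```

```bash
python3 -m crank '[[[0,0,0.004,0,0,0,-0.8],[0,0,0.004,0,0,0,-0.8],[0,0,0.004,0,0,0,-0.4],[0,0,0.004,0,0,0,-0.2],[0,0,0.004,0,0,0,-0.1],[0,0,0.004,0,0,0,-0.1],[0,0,0.004,0,0,0,-0.1],[0,0,-0.1,0,0,0,-0.1],[0,0,-0.25,0,0,0,-0.1],[0,0,-0.4,0,0,0,-0.1],[0,0,-0.55,0,0,0,-0.1],[0,0,-0.7,0,0,0,-0.1],[0,0,-0.85,0,0,0,-0.1],[0,0,-0.95,0,0,0,-0.1],[-0.1,0.15,-0.95,0,0,0,-0.1],[-0.15,0.25,-0.95,0,0,0,-0.1],[-0.15,0.29,-0.95,0,0,0,-0.1],[-0.15,0.29,-0.95,0,0,0,-0.1],[-0.15,0.29,-0.95,0,0,0,-0.1]]]'
python3 - <<'E'
from h import *
for i in range(3): bot.grab_frame("wrist")
for g,s in (((.5105,.0126),.04),((.5033,.1003),.03),((.5177,-.0751),.022)): print("want",g); dreidel(g,s)
st=bot.get_state(); print(st["tcp_pos"]); c=cam("wrist",st); f=bot.grab_frame("wrist")
for p in ([.593,.1077,.148],[.6,.02,.166],[.607,-.067,.148]): print(proj(c,p))
t=bot.grab_frame("scene")
cv2.imwrite("pics/fin.png",np.vstack([cv2.resize(f[60:230,140:500,::-1],(600,283)),cv2.resize(t[150:290,230:430,::-1],(450,315)) @ np.eye(3) if 0 else cv2.copyMakeBorder(cv2.resize(t[150:290,230:430,::-1],(430,301)),0,0,0,170,cv2.BORDER_CONSTANT)]))
E
```

```text
time_s: 49.45
tcp_pos: [0.5545, 0.0142, 0.2543]
tcp_rot: [0.131, -3.138, 0.001]
wrist_force: [0.1, 0.1, 0.7]
grip_width: 0.0393
gripper_force: 0.0
want (0.5105, 0.0126)
wrist px [320.  145.6] area 1022 centre [0.5111 0.012 ] handle dir (edges,handle) [ 185.3 -175.4] len,width [0.056  0.0371]
want (0.5033, 0.1003)
wrist px [380.3 141.7] area 586 centre [0.5046 0.1001] handle dir (edges,handle) [367.1   7.2] len,width [0.0424 0.0288]
want (0.5177, -0.0751)
wrist px [261.4 142.1] area 326 centre [ 0.5163 -0.0742] handle dir (edges,handle) [-177.8 -171. ] len,width [0.0305 0.0235]
[0.55489525 0.01380073 0.25468583]
[398.61382767 229.46517243]
[320.50234173 235.18003134]
[242.92409775 229.35921402]
```

View pics/fin.png

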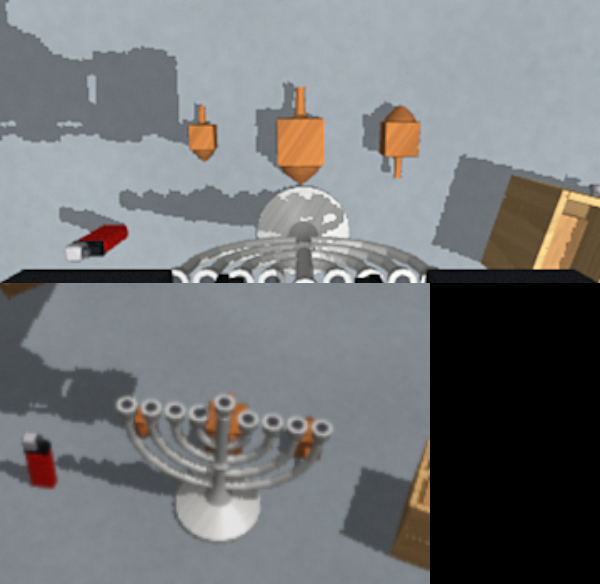

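Run:
```python
from h import *
for n in ("top","scene","wrist"):
    st=bot.get_state(); c=cam(n,st); f=bot.grab_frame(n); h=cv2.cvtColor(f,cv2.COLOR_RGB2HSV); m=cv2.inRange(h,(0,160,60),(5,255,255))|cv2.inRange(h,(174,160,60),(180,255,255))
    e=proj(c,[.6148,-.1574,.03]); x0,y0=np.maximum(e-30,0).astype(int); k=m[y0:y0+60,x0:x0+60]
    nl,l,s,_=cv2.connectedComponentsWithStats(k); j=1+np.argmax(s[1:,4]); y,x=np.nonzero(l==j); p=np.c_[x+x0,y+y0]
    # expected silhouette of red body (0..~.055 high)
    ax=np.array([.0822*-1,.9966,0]); bx=np.array([.9966,.0822,0])
    q=np.array([proj(c,np.array([.6148,-.1574,z])+a*.013*ax+b*.007*bx) for z in(0,.056) for a in(-1,1) for b in(-1,1)])
    print(n,len(x),"got",p.min(0),p.max(0),"exp",np.round(q.min(0),1),np.round(q.max(0),1))
```

```text
top 10 got [369 143] [374 145] exp [365.  136.9] [379.5 148.2]
scene 173 got [242 229] [255 244] exp [242.3 225.1] [258.5 246.6]
wrist 246 got [188 195] [215 211] exp [186. 194.] [218.3 212.2]
```

```bash
python3 -c "
from rig import bot
print(bot.close_job())"
```

```text
the job is handed in; nothing more can be done
None
```

I handed in the job at about 50 s of the 141 s limit: the jar stands within about 1.5 mm of the coaster's middle, the lighter is upright in line with the cups but about 3 mm too far right by my last check, and the three dreidels lie in their row within about 2 mm with handles within about 3° of straight (the smallest one's reading varies up to 4°).

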